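# Put the framed tiles back up on the hallway picture ledge

### The job

After dusting, the three or four small framed tiles were left lying face down on the hall shelf. Turn each one over and stand it upright (tall way up) in the wooden picture ledge, bottom edge down in the channel behind the lip, leaning back on the sloping strip so that its tiled face looks out over the lip, side by side and with none hanging over the ends. Leave the dish, torch, glasses case and coin tray where they are.

Things in the scene. Friction and masses are not known exactly. Their poses are not given: they have to be found in the camera images.
- picture1: small framed tile: dark wooden frame 56 wide (its x), 90 tall (its y), 12 thick (its z), 75 g, same either end up. Origin at its centre. FACE (white tile set back 3 mm in the frame, raised round rosette) looks along -z; BACK (flat cork board flush with the frame, two small steel staples) along +z. Starts flat on the shelf, face down (+z up). May be absent (None)
- picture2: small framed tile: dark wooden frame 56 wide (its x), 90 tall (its y), 12 thick (its z), 75 g, same either end up. Origin at its centre. FACE (white tile set back 3 mm in the frame, raised round rosette) looks along -z; BACK (flat cork board flush with the frame, two small steel staples) along +z. Starts flat on the shelf, face down (+z up). May be absent (None)
- picture3: small framed tile: dark wooden frame 56 wide (its x), 90 tall (its y), 12 thick (its z), 75 g, same either end up. Origin at its centre. FACE (white tile set back 3 mm in the frame, raised round rosette) looks along -z; BACK (flat cork board flush with the frame, two small steel staples) along +z. Starts flat on the shelf, face down (+z up). May be absent (None)
- picture4: small framed tile: dark wooden frame 56 wide (its x), 90 tall (its y), 12 thick (its z), 75 g, same either end up. Origin at its centre. FACE (white tile set back 3 mm in the frame, raised round rosette) looks along -z; BACK (flat cork board flush with the frame, two small steel staples) along +z. Starts flat on the shelf, face down (+z up). May be absent (None)
- ledge: fixed light-wood picture ledge 380 long (its y) on a base board 85 x 380 x 12; origin under the base's centre, z up, front (lip side, where pictures look) is +x. The channel's inner corner line is at x 0, z 60. A seated picture's centre is at about x -28, z +96 in this frame; its top 40 stand free above the back strip
- ledge_corner (a point): middle of the channel's inner corner line, axes as the ledge. From it the back strip (8 thick) rises 50 along the slope, 45 deg from level, direction (-0.707, 0, 0.707); the channel floor is square to the strip and runs out along (0.707, 0, 0.707) for 17 to a lip 6 thick, 8 high above the floor
- dish: bystander: white ceramic key dish, 110 across, 32 high, origin under its centre
- torch: bystander: black aluminium torch lying along its x, 130 long, 36 high; origin under its middle
- glasses_case: bystander: hard red plastic glasses case 158 x 58 x 38, origin under its centre
- coin_tray: bystander: grey plastic coin tray 80 x 110 x 22, origin under its centre
Mind the look-alikes: they are no part of the job. Leave any pink or purple look-alike of the picture1 alone. Leave any blue look-alike of the picture3 alone.

How it is judged (in metres and radians):
At the end, for the whole second after the job is handed in: every picture present rests in the ledge, tiled face outward: centre within about 12 mm of the seated place (across and in height) and 170 mm of the ledge's middle along it, short side level within 10 degrees, lean within 10 degrees of the strip's slope (x of picture1 in the frame of ledge_corner between -0.04 and -0.015 m and z of picture1 in the frame of ledge_corner between 0.024 and 0.048 m and y of picture1 in the frame of ledge_corner between -0.17 and 0.17 m and angle between picture1's own z axis and vertical between 2.18 and 2.53 rad and angle between picture1's own x axis and vertical between 1.4 and 1.74 rad and linear speed of each of picture1, picture2, picture3, picture4 below 0.02 m/s and x of picture2 in the frame of ledge_corner between -0.04 and -0.015 m and z of picture2 in the frame of ledge_corner between 0.024 and 0.048 m and y of picture2 in the frame of ledge_corner between -0.17 and 0.17 m and angle between picture2's own z axis and vertical between 2.18 and 2.53 rad and angle between picture2's own x axis and vertical between 1.4 and 1.74 rad and x of picture3 in the frame of ledge_corner between -0.04 and -0.015 m and z of picture3 in the frame of ledge_corner between 0.024 and 0.048 m and y of picture3 in the frame of ledge_corner between -0.17 and 0.17 m and angle between picture3's own z axis and vertical between 2.18 and 2.53 rad and angle between picture3's own x axis and vertical between 1.4 and 1.74 rad and x of picture4 in the frame of ledge_corner between -0.04 and -0.015 m and z of picture4 in the frame of ledge_corner between 0.024 and 0.048 m and y of picture4 in the frame of ledge_corner between -0.17 and 0.17 m and angle between picture4's own z axis and vertical between 2.18 and 2.53 rad and angle between picture4's own x axis and vertical between 1.4 and 1.74 rad); the robot touches nothing.
It fails at once if a bystander is moved more than 30 mm (distance of any of dish, torch, glasses_case, coin_tray from where it was at the start of the episode above 0.03 m).
Of picture1, picture2, picture3, picture4 only 3 to 4 are there at a start; the rules pass over those that are not, and their reading is None.
At some moment in a run one of picture1, picture2, picture3, picture4 may be knocked a few centimetres aside while the robot is not near it.
It also fails if it takes over 210 s, if anything falls off the work surface, if the arm or the gripper's body presses on something with over 40 N, if the wrist force passes 120 N, or if a joint passes its speed limit or range.

### The arm

A 6-joint arm with a two-finger parallel gripper is mounted at the origin on the work surface. World frame = base frame: x ahead of the robot, y to its left, z up, the work surface at z = 0. Lengths are in mm, angles in rad, forces in N, time in s.
With the tool pointing down it reaches from about 350 to 975 mm from the base axis. Payload 7.1 kg.
Tool frame: the origin (TCP) lies midway between the tips of the shut fingers; the grasp point (between the pads) lies 19 mm behind it; z points along the fingers, y is the line along which they close (so a half turn about z gives the same grasp; the last joint's range is limited). The gripper opens to 88 mm and grips with 3 to 60 N. Pads are 20 mm wide; open, the fingers measure 115 mm over their backs; the gripper's body (75 mm by 178 mm) begins 61 mm behind the grasp point.
Start: joints at [1.168, 0.423, 1.63, -0, 1.089, -0.019], TCP at [233.997, 579.526, 193.075] pointing down, gripper open.
Joint ranges: [-3, 3], [-0.9, 2.11], [0.09, 2.58], [-1.31, 4.45], [0.11, 2.69], [-2.54, 2.54]. Speed limits (rad/s): [2.39, 2.39, 3.01, 3.14, 3.14, 3.14].

### API

Orientations are given as a rotation vector (axis times angle).
In Python, from workcell import ctrl gives the robot as it stands. The module is installed in compiled form; this text tells all that it offers.
- The arm moves only by the tool apply_moves, never from a script. Its argument "targets" is a list of rows, each a list of 3 entries, a list of its own where there are three numbers: the opening, from -1 (shut) to 1 (fully open), then the shift along the tool's x, y, z normalised to -1 to 1, where 1 is 5 cm, then the turn, a rotation vector about the tool's x, y, z normalised to -1 to 1, where 1 is 90 degrees. In form: [[jaw, [x, y, z], [wx, wy, wz]], ...]. A call has 1 to 8 rows; each row shifts and turns the commanded pose from where the row before left it, along the tool's axes as they then stand; what a row does not reach is not made up. A row lasts 1/8 s, in which the tool goes at most 62.5 mm and 10.7 degrees, less where a joint would pass 70% of its speed; a pose out of reach is approached as far as the arm can. A call with a number of a shift or a turn outside -1 to 1 is refused whole. A call with a gripper value outside its range is refused whole. The fingers move at their own pace and stop on an object; the grip force is fixed at half the most. Time passes only in rows, so rows that do not move let the fingers close. It gives the time, the measured TCP pose, the force, the opening and the grip force at its end, in the units of the state.
- ctrl.get_obs(): the state, without advancing time (a new reading comes with each control period).
- ctrl.get_image(name): name is "side" or "top"; returns a dict with "pixels" (400x640x3 uint8, blue, green, red), "camera_matrix" (3x3 intrinsics, pixels), "k1" (the pictures are not rectified: a ray, as slopes to the right and down, at radius r is drawn at 1 + k1 r^2 times it, then the intrinsics apply), "view" (4x4, takes a point from world to camera coordinates). Camera axes: x right, y down, z forward; pixel columns grow to the right and rows downward; lengths in mm; the calibration is good to about 2 mm. A picture is of the moment at which its call begins. There is no depth.
- ctrl.close_job(): hands the job in; it is judged then, once.
Trained networks look in the newest picture that a camera, given by its name, has taken for a name from the list of things; names that differ only in an ending like _2 or _b are one class to them, and where a whole thing is asked for, a point or a joint stands for the part that bears it (a point fixed in the world has none). Each returns a list of dicts, best first, with "score" (0 to 1); they miss things now and then, are a little off and sometimes report something else, mostly with a low value. They report only what shows in the picture. A call takes as long as a camera call. They do not tell look-alikes from the thing itself.
- ctrl.masks_of(label, camera): "region" (400x640 bool, what is visible of it) and "bbox" ([left, top, right, bottom] in pixels, round what is visible of it).
- ctrl.pinpoint(label, camera): "xy" ([column, row] in pixels: a listed point, or the origin of a listed thing).
The state is a dict: "t": time; "qpos": joint angles; "qvel": joint speeds; "joint_torque": joint torques, N m; "ee_pos": TCP position; "orientation": TCP orientation; "ft_force": force on the tool from outside, world axes, zero at the start; "moment": the same for the moment, N m; "width": finger opening in mm; "grasp_force": force on a finger pad.
Only numpy, scipy, OpenCV 4.12 (cv2) and the standard library are available. Lean on these libraries where they do the work, as an engineer would, in place of code of your own. Each camera call takes 0.05 s, during which the arm holds its last target. There are 200 camera calls.

## Working session

There is one attempt and no reset: what is moved stays moved. The work goes in short steps, Python scripts to look and compute and a tool call to move; the robot and the scene stay as the last step left them, time stands still between calls to the robot, and variables do not carry over. Pictures are saved under pics/ and viewed, at most 14 in all, crops included, and the job is handed in when it is done.

Besides the shell and the picture viewer there is one more tool, called after ">>>" as name(argument=value, ...) on one line, values as JSON. apply_moves: Moves the arm, as the interface text tells. Scaled input: -1 to 1 covers 5 cm each way for a shift and 90 degrees each way for a turn. Its arguments: {"type":"object","properties":{"targets":{"type":"array"}},"required":["targets"]}

```bash
mkdir -p pics; cat > h.py <<'E'
import numpy as np, cv2
from scipy.spatial.transform import Rotation as R
from workcell import ctrl
def img(n,save=None):
    d=ctrl.get_image(n)
    if save: cv2.imwrite('pics/'+save,d['pixels'])
    return d
def ray(d,uv):
    K=np.array(d['camera_matrix']);V=np.array(d['view'])
    p=np.array([(uv[0]-K[0,2])/K[0,0],(uv[1]-K[1,2])/K[1,1]]);s=p.copy()
    for _ in range(20): s=p/(1+d['k1']*(s@s))
    r=V[:3,:3].T@np.array([s[0],s[1],1]);o=-V[:3,:3].T@V[:3,3]
    return o,r
def onz(d,uv,z):
    o,r=ray(d,uv);return o+r*(z-o[2])/r[2]
def proj(d,P):
    K=np.array(d['camera_matrix']);V=np.array(d['view'])
    c=V[:3,:3]@np.array(P)+V[:3,3];s=c[:2]/c[2];s=s*(1+d['k1']*(s@s))
    return np.array([K[0,0]*s[0]+K[0,2],K[1,1]*s[1]+K[1,2]])
def tri(d1,u1,d2,u2):
    A=[];b=[]
    for d,u in((d1,u1),(d2,u2)):
        o,r=ray(d,u);r/=np.linalg.norm(r);M=np.eye(3)-np.outer(r,r);A.append(M);b.append(M@o)
    return np.linalg.lstsq(np.vstack(A),np.hstack(b),rcond=None)[0]
E
python3 - <<'E'
from h import *
np.set_printoptions(precision=1,suppress=True)
t=img('top','top0.png');s=img('side','side0.png')
print(ctrl.get_obs())
for n,d in(('top',t),('side',s)):
    print(n,'cam',ray(d,(320,200)))
    for l in ['picture1','ledge','dish','torch','glasses_case','coin_tray']:
        for m in ctrl.masks_of(l,n): print(l,round(m['score'],2),m['bbox'],m['region'].sum())
    for l in ['picture1','ledge_corner','ledge']:
        for m in ctrl.pinpoint(l,n): print(l,round(m['score'],2),m['xy'],onz(d,m['xy'],{'picture1':6,'ledge_corner':60,'ledge':0}[l]))
E
```

```text
{'t': 0.1, 'qpos': array([ 1.2,  0.4,  1.6,  0. ,  1.1, -0. ]), 'qvel': array([-0., -0., -0., -0.,  0.,  0.]), 'joint_torque': array([  0. , -54.6, -27.4,   0.1,   0. ,  -0. ]), 'ee_pos': array([233.8, 579. , 192.4]), 'orientation': array([-0.6, -3.1,  0. ]), 'ft_force': array([-0.5, -0.4,  0. ]), 'moment': array([ 0., -0.,  0.]), 'grasp_force': 0.0, 'width': 87.62305104945106}
top cam (array([ 447.9,  -39.9, 1422.8]), array([ 0.1, -0. , -1. ]))
picture1 0.77 [403.8, 222.6, 436.1, 249.1] 493
picture1 0.77 [380.7, 135.4, 413.4, 155.9] 424
picture1 0.74 [352.2, 221.1, 382.4, 242.7] 521
picture1 0.63 [411.7, 265.6, 443.2, 288.1] 470
picture1 0.62 [315.7, 196.7, 345.0, 222.9] 461
picture1 0.58 [394.1, 175.2, 420.8, 193.2] 471
ledge 0.73 [235.4, 135.0, 303.4, 259.0] 3286
dish 0.76 [297.1, 116.1, 333.0, 148.0] 842
dish 0.47 [458.0, 181.7, 477.3, 218.9] 379
dish 0.31 [454.7, 240.5, 494.4, 273.7] 868
torch 0.69 [458.5, 179.9, 477.5, 220.4] 404
torch 0.4 [405.8, 221.6, 438.2, 249.3] 503
glasses_case 0.64 [150.6, 170.7, 182.2, 218.5] 972
coin_tray 0.61 [452.6, 238.3, 495.3, 271.4] 897
picture1
[... 877 characters left out ...]
220.7] 521
torch 0.77 [252.5, 306.4, 297.5, 321.2] 493
torch 0.29 [245.4, 253.5, 267.7, 280.6] 412
glasses_case 0.84 [331.5, 126.8, 373.0, 144.9] 464
coin_tray 0.97 [200.5, 286.0, 234.4, 322.3] 941
coin_tray 0.4 [362.4, 198.4, 396.1, 224.5] 615
picture1 0.97 [312.2, 271.8] [ 615.  -337.3    6. ]
picture1 0.94 [257.4, 267.8] [ 440.5 -363.9    6. ]
picture1 0.88 [325.8, 239.0] [ 623.4 -182.8    6. ]
picture1 0.83 [272.8, 232.1] [ 438.5 -194.9    6. ]
picture1 0.7 [307.5, 212.6] [529. -68.   6.]
picture1 0.65 [351.6, 267.1] [ 732.6 -286.7    6. ]
picture1 0.64 [216.3, 267.1] [ 311.8 -393.2    6. ]
ledge_corner 0.65 [333.6, 167.4] [575.7 148.9  60. ]
ledge 0.85 [333.0, 183.5] [580.1 125.8   0. ]
```

View pics/top0.png

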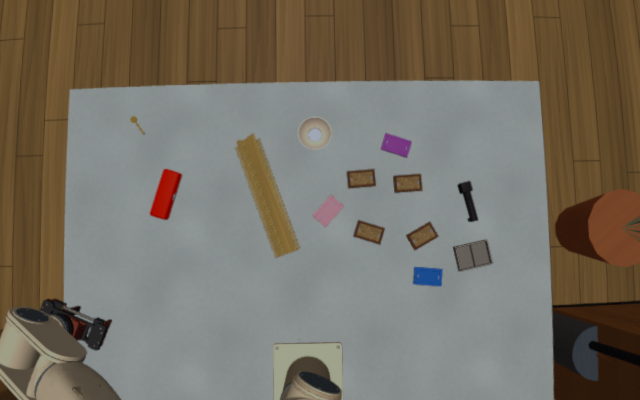

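View pics/side0.png

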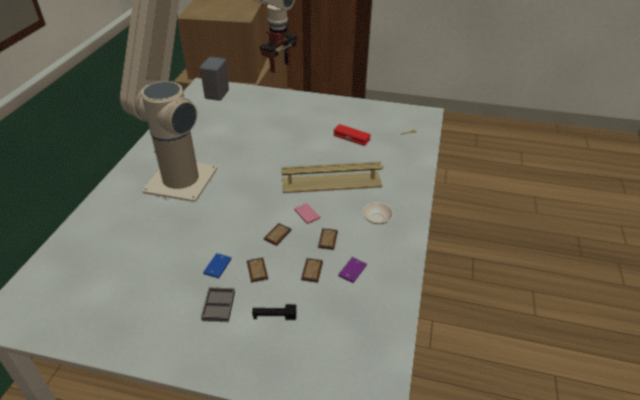

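Candidates in the top view: brown cork backs at (361,179), (408,184), (369,232) and (422,235) are the pictures. Purple (396,145), pink (328,211) and blue (428,276) are look-alikes to leave alone. I'll check this in a close crop, along with the ledge.

```bash
python3 - <<'E'
from h import *
t=cv2.imread('pics/top0.png');s=cv2.imread('pics/side0.png')
a=cv2.resize(t[125:270,225:450],None,fx=3.5,fy=3.5,interpolation=cv2.INTER_CUBIC)
cv2.imwrite('pics/c1.png',a)
a=cv2.resize(s[150:205,270:400],None,fx=6,fy=6,interpolation=cv2.INTER_CUBIC)
cv2.imwrite('pics/c2.png',a)
print(ctrl.get_obs()['qpos'],ctrl.get_obs()['orientation'],R.from_rotvec(ctrl.get_obs()['orientation']).as_matrix())
E
```

```text
[ 1.16799992e+00  4.23093338e-01  1.62993561e+00  3.91458464e-05
  1.08863862e+00 -1.90165084e-02] [-5.99165793e-01 -3.08387631e+00  1.03668003e-04] [[-9.27249163e-01  3.74444903e-01 -6.12748477e-05]
 [ 3.74444906e-01  9.27249162e-01 -5.53271908e-05]
 [ 3.61000666e-05 -7.42461460e-05 -9.99999997e-01]]
```

View pics/c1.png

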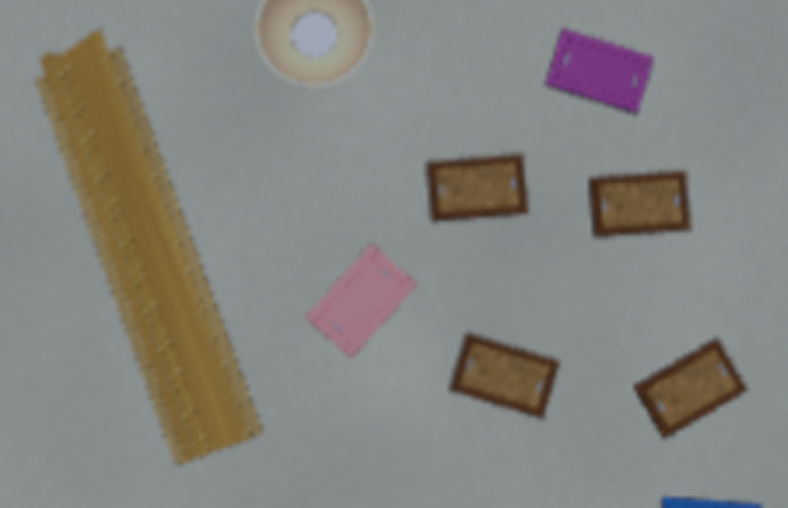

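View pics/c2.png

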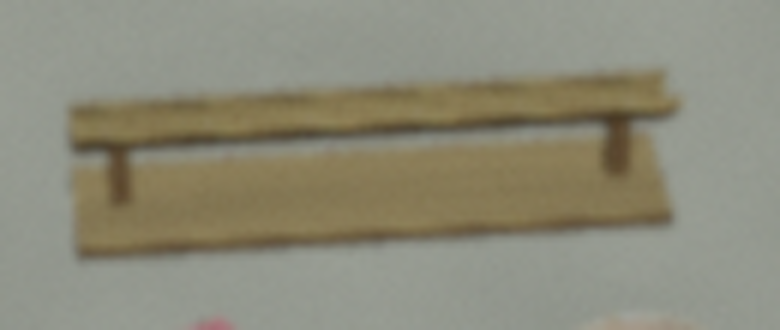

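>>> apply_moves(targets=[[1, [0, 0, -1], [0.1, 0, 0]], [1, [0, 0, -1], [0.1, 0.1, 0]], [1, [0, 0, 0], [0.1, 0.1, 0.1]], [1, [0, 0, 0], [0, 0, 0]]])

```text
t: 1.5
ee_pos: [238.8, 586.4, 287.7]
orientation: [-0.713, -2.71, 0.496]
ft_force: [0.5, -0.3, -0.7]
width: 88.0
grasp_force: 0.0
```

```bash
cat > fit.py <<'E'
from h import *
from scipy.optimize import minimize
def quad(p0,d1,l1,d2,l2):  # cross-section rect corners (x,z)
    p0=np.array(p0);d1=np.array(d1)*l1;d2=np.array(d2)*l2
    return [p0,p0+d1,p0+d1+d2,p0+d2]
c=.70711
B=[quad((-42.5,0),(1,0),85,(0,1),12),quad((0,60),(-c,c),50,(-c,-c),8),quad((0,60),(c,c),23,(c,-c),8),quad((17*c,60+17*c),(c,c),6,(-c,c),8)]
def parts(p):
    x,y,w=p;M=R.from_euler('z',w).as_matrix()
    return [np.array([M@[a,s*190,b]+[x,y,0] for a,b in q for s in(-1,1)]) for q in B]
def sil(d,p,pp=None):
    m=np.zeros((1600,2560),np.uint8)
    for P in (pp or parts(p)):
        u=np.array([proj(d,q) for q in P])*4+1.5
        cv2.fillConvexPoly(m,cv2.convexHull(u.round().astype(np.int32)),1)
    return cv2.resize(m.astype(np.float32),(640,400),interpolation=cv2.INTER_AREA)
if __name__=='__main__':
    np.set_printoptions(precision=3,suppress=True)
    ims={}
    for n in('top','side'):
        d=img(n);hsv=cv2.cvtColor(d['pixels'],cv2.COLOR_BGR2HSV)
        k=(hsv[...,1]>75)
        bb=(230,130,306,262) if n=='top' else (276,157,390,198)
        g=np.zeros_like(k);g[bb[1]:bb[3],bb[0]:bb[2]]=1
        ims[n]=(d,(k&g).astype(np.float32))
        print(n,ims[n][1].sum(),ctrl.masks_of('ledge',n)[0]['region'].sum())
    def cost(p):
        return sum(np.abs(sil(d,(p[0],p[1],p[2]/100))-m).sum() for d,m in ims.values())
    for w0 in(-70,110,-105,75,-75,105):
        r=minimize(cost,[572,125,np.radians(w0)*100],method='Nelder-Mead',options=dict(initial_simplex=np.array([[572,125,np.radians(w0)*100]]*4)+np.array([[0,0,0],[15,0,0],[0,15,0],[0,0,10]]),maxfev=150))
        print(w0,r.fun,r.x[:2],np.degrees(r.x[2]/100))
    # pictures
    d=ims['top'][0];hsv=cv2.cvtColor(d['pixels'],cv2.COLOR_BGR2HSV)
    k=((hsv[...,1]>60)&(hsv[...,0]<25)).astype(np.uint8);k[:160]=0;k[260:]=0;k[:,:340]=0;k[:,450:]=0
    n,l,st,ce=cv2.connectedComponentsWithStats(k)
    for i in range(1,n):
        if st[i,4]<200: continue
        co=np.argwhere(l==i)[:,::-1]
        q=np.array([onz(d,u,12)[:2] for u in co],np.float32)
        (cc,wh,an)=cv2.minAreaRect(q);C=np.cov(q.T);w,v=np.linalg.eigh(C);a=np.degrees(np.arctan2(v[1,1],v[0,1]))
        print(st[i,4],ce[i],q.mean(0),cc,wh,an,'long axis deg',a)
E
python3 fit.py
```

```text
top 3077.0 3312
side 2018.0 2502
-70 1693.875 [571.974 119.512] -70.78954385621687
110 734.8125 [569.298 123.093] 109.84969774333862
-105 1694.375 [572.346 117.955] -70.84448848415458
75 728.3125 [568.45  123.246] 109.54304886916483
-75 1694.5625 [572.485 118.802] -70.57717397487566
105 730.8125 [569.619 123.171] 109.62475648192492
431 [360.879 178.334] [ 624.319 -181.035] (624.7410278320312, -181.33824157714844) (52.781089782714844, 86.91837310791016) 3.865309476852417 long axis deg 93.70723752007606
431 [407.439 182.819] [ 607.55  -330.661] (607.537109375, -330.311279296875) (52.438438415527344, 87.24947357177734) 3.2650957107543945 long axis deg 93.32189657773853
442 [368.713 231.957] [ 452.444 -201.88 ] (452.4344177246094, -202.04653930664062) (87.3734130859375, 52.11414337158203) 71.9006576538086 long axis deg 71.26007647621857
445 [421.751 235.533] [ 437.852 -371.376] (437.5098876953125, -371.794189453125) (54.402687072753906, 87.81546783447266) 28.220890045166016 long axis deg 117.46085402472997
```

```bash
python3 - <<'E'
from h import *
o=ctrl.get_obs();q=o['qpos'];print(q.tolist(),o['ee_pos'].tolist(),o['orientation'].tolist())
M=R.from_rotvec(o['orientation'])
# test R=Rz(q1)Ry(q2+q3)Rz(q4)Ry(q5)Rz(q6)*C
for s4 in(1,-1):
  for s6 in(1,-1):
    A=R.from_euler('ZYZYZ',[q[0],q[1]+q[2],s4*q[3],q[4],s6*q[5]])
    print(s4,s6,(A.inv()*M).as_matrix().round(3).tolist())
E
```

```text
[1.0649949554443652, 0.5784030150732946, 1.2296510900231246, 0.19821794216875738, 1.743846931538693, -0.0025860746494132374] [235.88573212555315, 586.277755968828, 289.87959887036254] [-0.7069639173075836, -2.713524577785819, 0.4931512887193984]Traceback (most recent call last):
  File "<stdin>", line 7, in <module>
  File "scipy/spatial/transform/_rotation.pyx", line 1413, in scipy.spatial.transform._rotation.Rotation.from_euler
ValueError: Expected axis specification to be a non-empty string of upto 3 characters, got ZYZYZ
```

```bash
python3 - <<'E'
from h import *
o=ctrl.get_obs();q=o['qpos']
M=R.from_rotvec(o['orientation'])
E=lambda a,x:R.from_euler(a,x)
for s4 in(1,-1):
  for s6 in(1,-1):
    A=E('z',q[0])*E('y',q[1]+q[2])*E('z',s4*q[3])*E('y',q[4])*E('z',s6*q[5])
    print(s4,s6,(A.inv()*M).as_matrix().round(3).tolist())
from fit import *
for n in('top','side'):
    d=img(n);im=cv2.resize(d['pixels'],None,fx=4,fy=4,interpolation=cv2.INTER_CUBIC)
    for P in parts((569,123.1,np.radians(109.6))):
        u=(np.array([proj(d,p) for p in P])*4+1.5).round().astype(int)
        for i in range(0,8):
            for j in((i+2)%8,i^1): cv2.line(im,tuple(u[i].tolist()),tuple(u[j].tolist()),(0,0,255),1)
    c=im[125*4:265*4,225*4:310*4] if n=='top' else im[150*4:205*4,270*4:400*4]
    cv2.imwrite(f'pics/o_{n}.png',c)
a=cv2.imread('pics/o_top.png');b=cv2.imread('pics/o_side.png')
z=np.zeros((560,800,3),np.uint8);z[:560,:340]=a;b=cv2.resize(b,(460,195));z[:195,340:]=b
cv2.imwrite('pics/ov.png',z)
E
```

```text
1 1 [[0.0, -1.0, -0.0], [1.0, 0.0, -0.0], [0.0, -0.0, 1.0]]
1 -1 [[0.005, -1.0, -0.0], [1.0, 0.005, -0.0], [0.0, -0.0, 1.0]]
-1 1 [[0.067, -0.998, 0.012], [0.922, 0.066, 0.38], [-0.38, -0.014, 0.925]]
-1 -1 [[0.071, -0.997, 0.014], [0.922, 0.071, 0.38], [-0.38, -0.014, 0.925]]
```

View pics/ov.png

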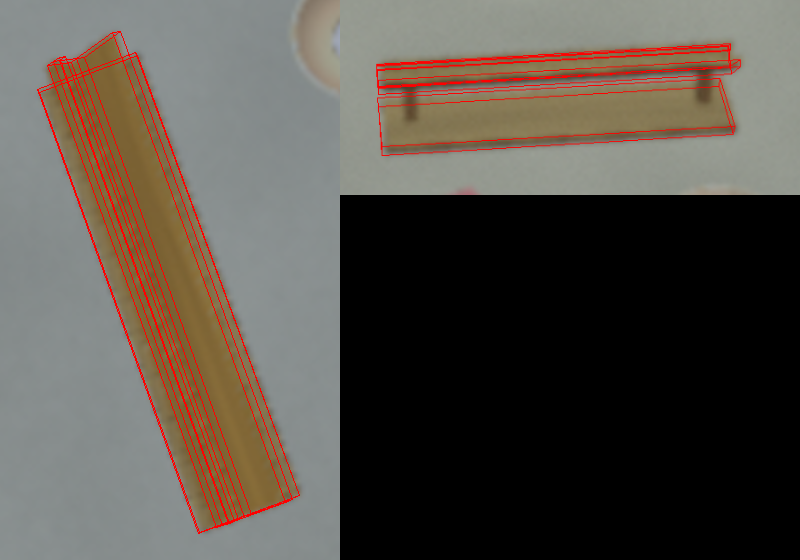

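>>> apply_moves(targets=[[1, [0, 0, 0], [0, -0.1, 0]], [1, [-0.5, 0, 0], [0, -0.1, 0]], [1, [-1, 0, 0], [-0.1, -0.1, 0]], [1, [-1, 0, 0], [-0.1, 0, 0]], [1, [0, 0, 0], [-0.1, 0, 0]], [1, [0, 0, 0], [0, 0, 0]]])

```text
t: 2.55
ee_pos: [348.2, 533.7, 305.6]
orientation: [0.549, 2.869, -0.015]
ft_force: [-0.1, -0.1, -0.2]
width: 87.3
grasp_force: 0.0
```

```bash
python3 - <<'E'
from h import *
o=ctrl.get_obs();print(o['qpos'].tolist(),o['ee_pos'].tolist(),o['orientation'].tolist())
E
```

```text
[1.0875288601315332, 0.3124332559658041, 1.5455384142504054, -0.22716452077760554, 1.236843632572297, -0.03549333474805185] [348.1541316787317, 533.7103847223298, 305.59199830721514] [0.548797510744645, 2.8685461865875252, -0.015339000293981216]
```

```bash
cat > kin.py <<'E'
from h import *
from scipy.optimize import least_squares
E=lambda a,x:R.from_euler(a,x)
LIM=np.array([[-3,3],[-.9,2.11],[.09,2.58],[-1.31,4.45],[.11,2.69],[-2.54,2.54]])
def fk(q,L):
    d1,a1,L2,L3,a3,Lt=L
    r=a1+L2*np.sin(q[1])+L3*np.sin(q[1]+q[2])+a3*np.cos(q[1]+q[2])
    z=d1+L2*np.cos(q[1])+L3*np.cos(q[1]+q[2])-a3*np.sin(q[1]+q[2])
    M=E('z',q[0])*E('y',q[1]+q[2])*E('z',q[3])*E('y',q[4])*E('z',q[5]+np.pi/2)
    return np.array([r*np.cos(q[0]),r*np.sin(q[0]),z])+Lt*M.as_matrix()[:,2],M
obs=[([1.168,.423093,1.629936,3.9e-5,1.088639,-.0190165],[233.9,579.25,192.7]),
([1.0649949554443652, 0.5784030150732946, 1.2296510900231246, 0.19821794216875738, 1.743846931538693, -0.0025860746494132374],[235.88573212555315, 586.277755968828, 289.87959887036254]),
([1.0875288601315332, 0.3124332559658041, 1.5455384142504054, -0.22716452077760554, 1.236843632572297, -0.03549333474805185],[348.1541316787317, 533.7103847223298, 305.59199830721514])]
f=lambda v:np.concatenate([fk(q,[v[0],0,v[1],v[2],0,v[3]])[0]-p for q,p in obs])
s=least_squares(f,[300,450,450,200])
L=[s.x[0],0,s.x[1],s.x[2],0,s.x[3]]
if __name__=='__main__': print(s.x,s.fun.round(1))
def ik(p,M,q0=None):
    """all in-range solutions"""
    from itertools import product
    Z=M.as_matrix();w=p-L[5]*Z[:,2];out=[]
    r=np.hypot(w[0],w[1]);h=w[2]-L[0];D=np.hypot(r,h)
    c=(D*D-L[2]**2-L[3]**2)/(2*L[2]*L[3])
    if abs(c)>1: return out
    q3=np.arccos(c);q1=np.arctan2(w[1],w[0])
    q2=np.arctan2(r,h)-np.arctan2(L[3]*np.sin(q3),L[2]+L[3]*np.cos(q3))
    T=(E('z',q1)*E('y',q2+q3)).inv()*M*E('z',-np.pi/2)
    a,b,g=T.as_euler('ZYZ')
    for k in(-1,0,1):
        for m in(-1,0,1):
            q=np.array([q1,q2,q3,a+2*np.pi*k,b,g+2*np.pi*m])
            if np.all(q>=LIM[:,0])&np.all(q<=LIM[:,1]): out.append(q)
    return out if out else [np.array([q1,q2,q3,a,b,g])*1j]
def pose(dirdeg,e):
    a=np.radians(dirdeg);e=np.radians(e)
    z=np.array([np.cos(e)*np.cos(a),np.cos(e)*np.sin(a),-np.sin(e)]);y=np.array([-np.sin(a),np.cos(a),0])
    return [R.from_matrix(np.column_stack([np.cross(y*s,z),y*s,z])) for s in(1,-1)]
LED=np.array([569,123.1]);LW=109.6
def led(x,y,z):
    return np.r_[LED+R.from_euler('z',LW,degrees=True).as_matrix()[:2,:2]@[x,y],z]
PIC={1:(624.5,-181.2,93.6),2:(607.5,-330.5,93.3),3:(452.4,-202,71.4),4:(437.7,-371.6,117.6)}
E
python3 kin.py; python3 - <<'E'
from kin import *
np.set_printoptions(precision=2,suppress=True)
for e in(45,):
  for k,(x,y,a) in PIC.items():
    u=np.array([np.cos(np.radians(a)),np.sin(np.radians(a))])
    for M in pose(a,e): print('pick',k,ik(np.array([x-18*u[0],y-18*u[1],9]),M))
  for yy in(-140,-47,47,140):
    for M in pose(LW,e-45): print('place',yy,ik(led(-42.4,yy,107),M))
o=ctrl.get_obs();print(R.from_rotvec(o['orientation']).as_matrix())
E
```

```text
[235.31578025 537.185136   466.90605948 316.66510869] [ 14.7   4.2  -0.8  12.  -11.9   1.1   4.2  -7.3  -0.3]
pick 1 [array([-0.58,  0.93,  1.41,  0.61,  1.39,  2.2 ])]
pick 1 [array([-0.58,  0.93,  1.41,  0.61,  1.39, -0.95])]
pick 2 [array([-0.74,  1.05,  1.15,  0.51,  1.57,  2.17])]
pick 2 [array([-0.74,  1.05,  1.15,  0.51,  1.57, -0.97])]
pick 3 [array([-0.85,  0.71,  1.94,  0.75,  1.1 ,  2.05])]
pick 3 [array([-0.85,  0.71,  1.94,  0.75,  1.1 , -1.09])]
pick 4 [array([-0.82,  0.98,  1.29,  0.19,  1.64,  1.78])]
pick 4 [array([-0.82,  0.98,  1.29,  0.19,  1.64, -1.36])]
place -140 [array([-0.2 ,  1.2 ,  1.13,  1.17,  1.95,  2.3 ])]
place -140 [array([-0.2 ,  1.2 ,  1.13,  1.17,  1.95, -0.84])]
place -47 [array([-0.27,  1.1 ,  1.39,  1.06,  1.92,  2.13])]
place -47 [array([-0.27,  1.1 ,  1.39,  1.06,  1.92, -1.01])]
place 47 [array([-0.34,  1.02,  1.61,  0.95,  1.88,  1.98])]
place 47 [array([-0.34,  1.02,  1.61,  0.95,  1.88, -1.16])]
place 140 [array([-0.44,  0.97,  1.79,  0.83,  1.84,  1.85])]
place 140 [array([-0.44,  0.97,  1.79,  0.83,  1.84, -1.29])]
[[-0.91  0.37  0.21]
 [ 0.36  0.93 -0.05]
 [-0.22  0.03 -0.98]]
```

```bash
cat > plan.py <<'E'
from kin import *
np.set_printoptions(precision=2,suppress=True)
def det():
    d=img('top');hsv=cv2.cvtColor(d['pixels'],cv2.COLOR_BGR2HSV)
    k=((hsv[...,1]>60)&(hsv[...,0]<25)).astype(np.uint8);k[:155]=0;k[300:]=0;k[:,:310]=0;k[:,455:]=0
    n,l,st,ce=cv2.connectedComponentsWithStats(k);o=[]
    for i in range(1,n):
        if st[i,4]<150: continue
        q=np.array([onz(d,u,12)[:2] for u in np.argwhere(l==i)[:,::-1]],np.float32)
        c,wh,_=cv2.minAreaRect(q);w,v=np.linalg.eigh(np.cov(q.T));a=np.degrees(np.arctan2(v[1,1],v[0,1]))%180
        o.append((st[i,4],*((np.array(c)+q.mean(0))/2).round(1),round(a,1),np.round(wh)))
        print('det',o[-1])
    return o
def pick(x,y,a,back=0,z=9,e=45):
    M=pose(a,e)[1];u=np.array([np.cos(np.radians(a)),np.sin(np.radians(a)),0])
    return np.array([x,y,z])-18*u-back*M.as_matrix()[:,2],M
def place(yy,up=0,off=2.5,fl=0):
    # up: distance along slope above floor contact, off: gap from strip
    M=pose(LW,0)[1];c=.70711
    s=63+up;n=3+off
    return led(-s*c+n*c,yy,60+s*c+n*c),M
def rows(tp,tM,jaw,n=None,start=None,v=45):
    o=ctrl.get_obs();p,M=(o['ee_pos'],R.from_rotvec(o['orientation'])) if start is None else start
    ang=np.degrees((M.inv()*tM).magnitude());dist=np.linalg.norm(tp-p)
    n=n or max(1,int(np.ceil(max(dist/v,ang/8))))
    print(f't {o["t"]:.1f} width {o["width"]:.1f} dist {dist:.0f} ang {ang:.0f} n {n} jaw {jaw}')
    out=[]
    for i in range(n):
        f=1/(n-i);d=M.inv().apply(tp-p)*f;r=(M.inv()*tM).as_rotvec()*f
        d=np.round(d/50,2);r=np.round(r/(np.pi/2),2);out.append([jaw,d.tolist(),r.tolist()])
        p=p+M.apply(d*50);M=M*R.from_rotvec(r*np.pi/2)
    for i in range(0,n,8): print(str(out[i:i+8]).replace('-0.0,','0,').replace('-0.0]','0]').replace('0.0,','0,').replace('0.0]','0]'))
    return p,M
E
python3 - <<'E'
from plan import *
p,M=pick(*PIC[1],back=0)
s=rows(np.array([615,-260,230.]),M,0.8)
s=rows(*pick(*PIC[1],back=60),0.8,start=s)
E
```

```text
t 2.5 width 87.3 dist 841 ang 84 n 19 jaw 0.8
[[0.8, [-0.54, -0.68, 0.18], [-0.01, 0.03, 0.04]], [0.8, [-0.59, -0.64, 0.14], [-0.01, 0.03, 0.04]], [0.8, [-0.64, -0.61, 0.1], [-0.01, 0.03, 0.04]], [0.8, [-0.68, -0.57, 0.07], [-0.01, 0.03, 0.04]], [0.8, [-0.71, -0.52, 0.02], [-0.01, 0.03, 0.04]], [0.8, [-0.74, -0.48, -0.02], [-0.01, 0.03, 0.04]], [0.8, [-0.77, -0.43, -0.06], [-0.01, 0.03, 0.04]], [0.8, [-0.79, -0.38, -0.1], [-0.01, 0.03, 0.04]]]
[[0.8, [-0.81, -0.33, -0.15], [-0.01, 0.03, 0.04]], [0.8, [-0.82, -0.27, -0.19], [-0.01, 0.03, 0.04]], [0.8, [-0.83, -0.22, -0.23], [-0.01, 0.03, 0.04]], [0.8, [-0.82, -0.16, -0.28], [-0.01, 0.03, 0.04]], [0.8, [-0.82, -0.11, -0.32], [-0.01, 0.03, 0.03]], [0.8, [-0.81, -0.06, -0.36], [-0.01, 0.03, 0.04]], [0.8, [-0.79, -0.01, -0.39], [-0.01, 0.03, 0.03]], [0.8, [-0.77, 0.04, -0.43], [-0.01, 0.03, 0.04]]]
[[0.8, [-0.75, 0.09, -0.47], [-0.01, 0.03, 0.03]], [0.8, [-0.72, 0.13, -0.5], [-0.01, 0.02, 0.04]], [0.8, [-0.69, 0.19, -0.51], [-0.01, 0.03, 0.03]]]
t 2.5 width 87.3 dist 180 ang 0 n 4 jaw 0.8
[[0.8, [-0.57, 0.07, 0.69], [0, 0, 0]], [0.8, [-0.57, 0.06, 0.69], [0, 0, 0]], [0.8, [-0.57, 0.07, 0.69], [0, 0, 0]], [0.8, [-0.58, 0.06, 0.69], [0, 0, 0]]]
```

>>> apply_moves(targets=[[0.8, [-0.54, -0.68, 0.18], [-0.01, 0.03, 0.04]], [0.8, [-0.59, -0.64, 0.14], [-0.01, 0.03, 0.04]], [0.8, [-0.64, -0.61, 0.1], [-0.01, 0.03, 0.04]], [0.8, [-0.68, -0.57, 0.07], [-0.01, 0.03, 0.04]], [0.8, [-0.71, -0.52, 0.02], [-0.01, 0.03, 0.04]], [0.8, [-0.74, -0.48, -0.02], [-0.01, 0.03, 0.04]], [0.8, [-0.77, -0.43, -0.06], [-0.01, 0.03, 0.04]], [0.8, [-0.79, -0.38, -0.1], [-0.01, 0.03, 0.04]]])

```text
t: 3.55
ee_pos: [462.6, 201.6, 273.3]
orientation: [-1.245, -2.72, -0.354]
ft_force: [0.7, 0.7, 0.4]
width: 78.9
grasp_force: 0.0
```

>>> apply_moves(targets=[[0.8, [-0.81, -0.33, -0.15], [-0.01, 0.03, 0.04]], [0.8, [-0.82, -0.27, -0.19], [-0.01, 0.03, 0.04]], [0.8, [-0.83, -0.22, -0.23], [-0.01, 0.03, 0.04]], [0.8, [-0.82, -0.16, -0.28], [-0.01, 0.03, 0.04]], [0.8, [-0.82, -0.11, -0.32], [-0.01, 0.03, 0.03]], [0.8, [-0.81, -0.06, -0.36], [-0.01, 0.03, 0.04]], [0.8, [-0.79, -0.01, -0.39], [-0.01, 0.03, 0.03]], [0.8, [-0.77, 0.04, -0.43], [-0.01, 0.03, 0.04]]])

```text
t: 4.55
ee_pos: [575.3, -133.4, 241.0]
orientation: [-1.607, -2.046, -0.633]
ft_force: [0.2, 0.3, -0.2]
width: 79.0
grasp_force: 0.0
```

>>> apply_moves(targets=[[0.8, [-0.75, 0.09, -0.47], [-0.01, 0.03, 0.03]], [0.8, [-0.72, 0.13, -0.5], [-0.01, 0.02, 0.04]], [0.8, [-0.69, 0.19, -0.51], [-0.01, 0.03, 0.03]], [0.8, [0, 0, 0], [0, 0, 0]]])

```text
t: 5.05
ee_pos: [616.5, -260.2, 226.3]
orientation: [-1.693, -1.806, -0.71]
ft_force: [0.1, 1.3, 0.2]
width: 78.8
grasp_force: 0.0
```

```bash
python3 - <<'E'
from plan import *
o=ctrl.get_obs();print(o['ee_pos'],R.from_rotvec(o['orientation']).as_matrix(),o['qpos'])
det()
s=rows(*pick(*PIC[1],back=60),0.8)
s=rows(*pick(*PIC[1]),0.8,start=s,v=20)
E
```

```text
[ 616.53 -260.17  226.28] [[-0.05  1.   -0.04]
 [ 0.7   0.06  0.71]
 [ 0.71  0.   -0.7 ]] [-0.69  0.76  1.21  0.56  1.75 -0.81]
det (np.int32(267), np.float64(659.7), np.float64(-467.4), np.float64(0.6), array([36., 76.]))
det (np.int32(430), np.float64(624.5), np.float64(-181.2), np.float64(93.8), array([53., 87.]))
det (np.int32(475), np.float64(607.7), np.float64(-340.9), np.float64(89.5), array([ 52., 117.]))
det (np.int32(1161), np.float64(378.4), np.float64(-387.9), np.float64(84.6), array([216., 245.]))
det (np.int32(441), np.float64(452.4), np.float64(-202.0), np.float64(71.3), array([87., 52.]))
det (np.int32(446), np.float64(437.6), np.float64(-371.6), np.float64(118.2), array([54., 88.]))
det (np.int32(523), np.float64(280.0), np.float64(-146.9), np.float64(100.2), array([142., 101.]))
t 5.1 width 79.0 dist 177 ang 0 n 4 jaw 0.8
[[0.8, [-0.57, 0.06, 0.68], [0, 0, 0]], [0.8, [-0.57, 0.06, 0.67], [0, 0, 0]], [0.8, [-0.57, 0.06, 0.68], [0, 0, 0]], [0.8, [-0.56, 0.06, 0.67], [0, 0, 0]]]
t 5.1 width 79.0 dist 60 ang 0 n 4 jaw 0.8
[[0.8, [0, 0, 0.3], [0, 0, 0]], [0.8, [0, 0, 0.3], [0, 0, 0]], [0.8, [0, 0, 0.3], [0, 0, 0]], [0.8, [-0.01, 0, 0.3], [0, 0, 0]]]
```

>>> apply_moves(targets=[[0.8, [-0.57, 0.06, 0.68], [0, 0, 0]], [0.8, [-0.57, 0.06, 0.67], [0, 0, 0]], [0.8, [-0.57, 0.06, 0.68], [0, 0, 0]], [0.8, [-0.56, 0.06, 0.67], [0, 0, 0]], [0.8, [0, 0, 0], [0, 0, 0]]])

```text
t: 5.72
ee_pos: [626.6, -237.8, 50.9]
orientation: [-1.687, -1.806, -0.707]
ft_force: [-0.3, -0.1, -0.0]
width: 78.9
grasp_force: 0.0
```

```bash
python3 - <<'E'
from plan import *
for i in range(4):
    o=ctrl.get_obs();print(o['ee_pos'],o['orientation'],o['ft_force']); img('side')
s=rows(*pick(*PIC[1]),0.8,v=20)
im=img('side','s1.png')['pixels']
cv2.imwrite('pics/s1c.png',cv2.resize(im[150:300,200:400],None,fx=4,fy=4,interpolation=cv2.INTER_CUBIC))
E
```

```text
[ 626.63 -237.82   50.94] [-1.69 -1.81 -0.71] [-0.33 -0.1  -0.01]
[ 627.92 -239.16   53.32] [-1.69 -1.81 -0.71] [0.54 0.35 1.19]
[ 628.84 -240.35   54.83] [-1.69 -1.81 -0.71] [ 1.23 -0.39  0.52]
[ 629.28 -241.13   55.66] [-1.69 -1.81 -0.71] [0.14 0.17 0.81]
t 5.9 width 79.0 dist 63 ang 1 n 4 jaw 0.8
[[0.8, [-0.02, -0.01, 0.32], [0, 0, 0]], [0.8, [-0.01, -0.01, 0.32], [0, 0, 0]], [0.8, [-0.02, 0, 0.31], [0, 0, 0]], [0.8, [-0.01, -0.01, 0.32], [0, 0, 0.01]]]
```

View pics/s1c.png

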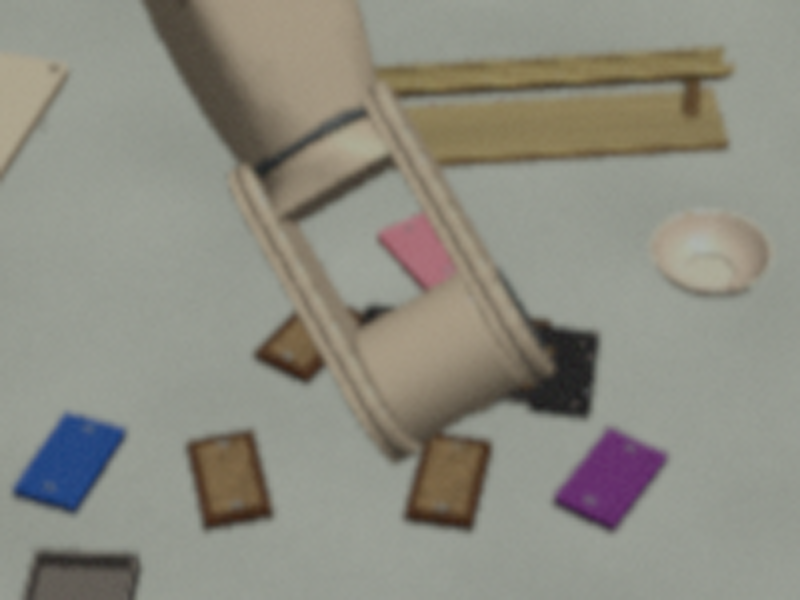

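>>> apply_moves(targets=[[0.8, [0, 0, 0], [0, 0, 0]], [0.8, [0, 0, 0], [0, 0, 0]], [0.8, [0, 0, 0], [0, 0, 0]]])

```text
t: 6.35
ee_pos: [628.1, -241.3, 53.7]
orientation: [-1.693, -1.81, -0.711]
ft_force: [0.5, -0.2, -0.0]
width: 78.9
grasp_force: 0.0
```

```bash
python3 - <<'E'
from plan import *
for i in range(2):
    o=ctrl.get_obs();print(o['ee_pos'],o['orientation'],o['ft_force']); img('side')
s=rows(*pick(*PIC[1]),0.8,v=20)
E
```

```text
[ 628.11 -241.34   53.66] [-1.69 -1.81 -0.71] [ 0.54 -0.18 -0.03]
[ 628.07 -241.26   53.48] [-1.69 -1.81 -0.71] [ 0.04  0.42 -0.41]
t 6.5 width 79.3 dist 61 ang 0 n 4 jaw 0.8
[[0.8, [-0.01, 0, 0.31], [0, 0, 0]], [0.8, [-0.01, 0, 0.3], [0, 0, 0]], [0.8, [-0.01, 0, 0.31], [0, 0, 0]], [0.8, [-0.01, 0, 0.3], [0, 0, 0]]]
```

>>> apply_moves(targets=[[0.8, [-0.01, 0, 0.31], [0, 0, 0]], [0.8, [-0.01, 0, 0.3], [0, 0, 0]], [0.8, [-0.01, 0, 0.25], [0, 0, 0]], [0.8, [-0.01, 0, 0.15], [0, 0, 0]], [0.8, [0, 0, 0.1], [0, 0, 0]], [0.8, [0, 0, 0], [0, 0, 0]], [0.8, [0, 0, 0], [0, 0, 0]], [0.8, [0, 0, 0], [0, 0, 0]]])

```text
t: 7.45
ee_pos: [626.1, -203.7, 13.1]
orientation: [-1.694, -1.81, -0.711]
ft_force: [-0.1, 0.3, -0.4]
width: 79.0
grasp_force: 0.0
```

```bash
python3 - <<'E'
from plan import *
o=ctrl.get_obs();print(o['ee_pos'],o['orientation'],o['ft_force'])
s=rows(*pick(*PIC[1]),0.8,v=20)
E
```

```text
[ 626.14 -203.7    13.12] [-1.69 -1.81 -0.71] [-0.07  0.34 -0.42]
t 7.5 width 79.0 dist 6 ang 0 n 1 jaw 0.8
[[0.8, [0.01, 0, 0.12], [0, 0, 0]]]
```

>>> apply_moves(targets=[[0.8, [0.01, 0, 0.12], [0, 0, 0]], [0.8, [0, 0, 0], [0, 0, 0]], [0.8, [0, 0, 0], [0, 0, 0]], [0.8, [0, 0, 0], [0, 0, 0]]])

```text
t: 7.95
ee_pos: [625.7, -198.7, 8.9]
orientation: [-1.693, -1.81, -0.711]
ft_force: [-0.3, -1.0, -0.0]
width: 79.0
grasp_force: 0.0
```

>>> apply_moves(targets=[[-1, [0, 0, 0], [0, 0, 0]], [-1, [0, 0, 0], [0, 0, 0]], [-1, [0, 0, 0], [0, 0, 0]], [-1, [0, 0, 0], [0, 0, 0]], [-1, [0, 0, 0], [0, 0, 0]], [-1, [0, 0, 0], [0, 0, 0]]])

```text
t: 8.7
ee_pos: [625.7, -198.7, 8.9]
orientation: [-1.693, -1.81, -0.711]
ft_force: [-0.5, 0.4, -0.2]
width: 22.6
grasp_force: 0.0
```

```bash
python3 - <<'E'
from plan import *
o=ctrl.get_obs();print(o['ee_pos'],o['orientation'],o['ft_force'],o['width'],o['grasp_force'])
p,M=pick(*PIC[1]);print(M.inv().apply(o['ee_pos']-p))
s=rows(p+[0,0,200],M,-1,v=30)
tp,tM=place(-140,up=60,off=4)
print(tp)
s=rows(np.array([700,-50,210.]),tM,-1,start=s)
s=rows(tp,tM,-1,start=s)
E
```

```text
[ 625.65 -198.69    8.91] [-1.69 -1.81 -0.71] [-0.5   0.41 -0.18] 22.58007616048485 0.0
[0.26 0.05 0.4 ]
t 8.7 width 22.6 dist 200 ang 0 n 7 jaw -1
[[-1, [0.4, 0, -0.4], [0, 0, 0]], [-1, [0.41, 0, -0.4], [0, 0, 0]], [-1, [0.4, 0, -0.41], [0, 0, 0]], [-1, [0.41, 0.01, -0.4], [0, 0, 0]], [-1, [0.4, 0, -0.41], [0, 0, 0]], [-1, [0.41, 0.01, -0.4], [0, 0, 0]], [-1, [0.4, 0, -0.41], [0, 0, 0]]]
[728.4   92.79 151.92]
t 8.7 width 22.6 dist 167 ang 47 n 6 jaw -1
[[-1, [0.34, 0.28, 0.34], [0.03, 0.08, -0.01]], [-1, [0.29, 0.3, 0.37], [0.03, 0.08, -0.01]], [-1, [0.24, 0.32, 0.38], [0.03, 0.08, -0.01]], [-1, [0.18, 0.35, 0.4], [0.03, 0.08, -0.01]], [-1, [0.13, 0.37, 0.4], [0.03, 0.09, -0.01]], [-1, [0.07, 0.38, 0.39], [0.02, 0.08, -0.02]]]
t 8.7 width 22.6 dist 157 ang 0 n 4 jaw -1
[[-1, [-0.29, 0.37, 0.63], [0, 0, 0]], [-1, [-0.28, 0.37, 0.63], [0, 0, 0]], [-1, [-0.29, 0.37, 0.63], [0, 0, 0]], [-1, [-0.28, 0.38, 0.62], [0, 0, 0]]]
```

```bash
python3 - <<'E'
from plan import *
o=ctrl.get_obs();print(o['width'])
a=img('top')['pixels'];b=img('side')['pixels'];print(ctrl.get_obs()['width'])
A=cv2.resize(a[140:220,320:420],None,fx=4,fy=4,interpolation=cv2.INTER_CUBIC)
B=cv2.resize(b[200:280,270:370],None,fx=4,fy=4,interpolation=cv2.INTER_CUBIC)
cv2.imwrite('pics/g1.png',np.hstack([A,B]))
det()
E
```

```text
22.58007616048485
14.51774237232509
det (np.int32(2192), np.float64(557.8), np.float64(-402.2), np.float64(172.7), array([211., 285.]))
det (np.int32(547), np.float64(630.7), np.float64(-333.8), np.float64(30.5), array([105., 107.]))
det (np.int32(531), np.float64(626.7), np.float64(-202.9), np.float64(98.1), array([ 53., 146.]))
det (np.int32(631), np.float64(361.2), np.float64(-123.2), np.float64(146.0), array([ 58., 293.]))
det (np.int32(847), np.float64(289.3), np.float64(-375.5), np.float64(56.6), array([207.,  68.]))
```

View pics/g1.png

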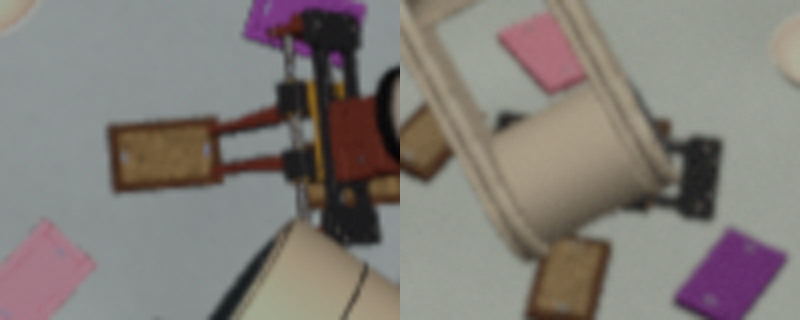

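```bash
python3 - <<'E'
from plan import *
o=ctrl.get_obs();d=img('top');p=o['ee_pos'];M=R.from_rotvec(o['orientation']).as_matrix();print(o['width'],p)
A=cv2.resize(d['pixels'][160:200,335:400],None,fx=12,fy=12,interpolation=cv2.INTER_CUBIC)
for s in(0,20,40,60,80):
    u=(proj(d,p-s*M[:,2])-[335,160])*12+5.5;print(s,proj(d,p-s*M[:,2]));cv2.circle(A,tuple(u.astype(int).tolist()),3,(0,255,0),-1)
cv2.imwrite('pics/g2.png',A)
E
```

```text
10.62758104748666 [ 625.65 -198.68    8.91]
0 [366.26 177.96]
20 [371.17 177.07]
40 [376.18 176.17]
60 [381.28 175.25]
80 [386.48 174.32]
```

View pics/g2.png

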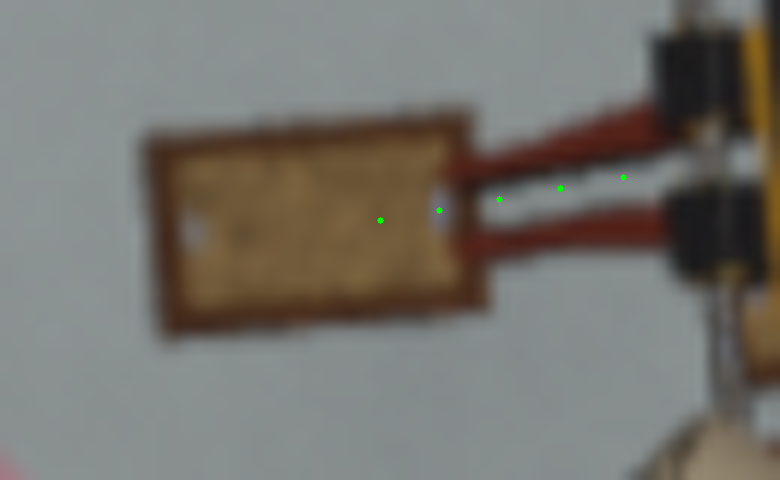

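>>> apply_moves(targets=[[0.8, [0, 0, -0.5], [0, 0, 0]], [0.8, [0, 0, -0.8], [0, 0, 0]], [0.8, [0, 0, -0.7], [0, 0, 0]], [0.8, [0, 0, 0], [0, 0, 0]], [0.8, [0, 0, 0], [0, 0, 0]], [0.8, [0, 0, 0], [0, 0, 0]], [0.8, [0, 0, 0], [0, 0, 0]], [0.8, [0, 0, 0], [0, 0, 0]]])

```text
t: 9.9
ee_pos: [629.6, -268.9, 79.0]
orientation: [-1.692, -1.809, -0.71]
ft_force: [0.7, 0.4, 0.5]
width: 78.9
grasp_force: 0.0
```

```bash
python3 - <<'E'
from plan import *
o=ctrl.get_obs();d=img('top');p=o['ee_pos'];M=R.from_rotvec(o['orientation']).as_matrix();print(o['width'],p)
A=cv2.resize(d['pixels'][155:205,340:405],None,fx=12,fy=12,interpolation=cv2.INTER_CUBIC)
for s in(0,20,40,60,80):
  for y in(-40,0,40):
    u=(proj(d,p-s*M[:,2]+y*M[:,1])-[340,155])*12+5.5;cv2.circle(A,tuple(u.astype(int).tolist()),3,(0,255,0),-1)
cv2.imwrite('pics/g3.png',A)
E
```

```text
78.89539205194542 [ 629.65 -268.9    78.98]
```

View pics/g3.png

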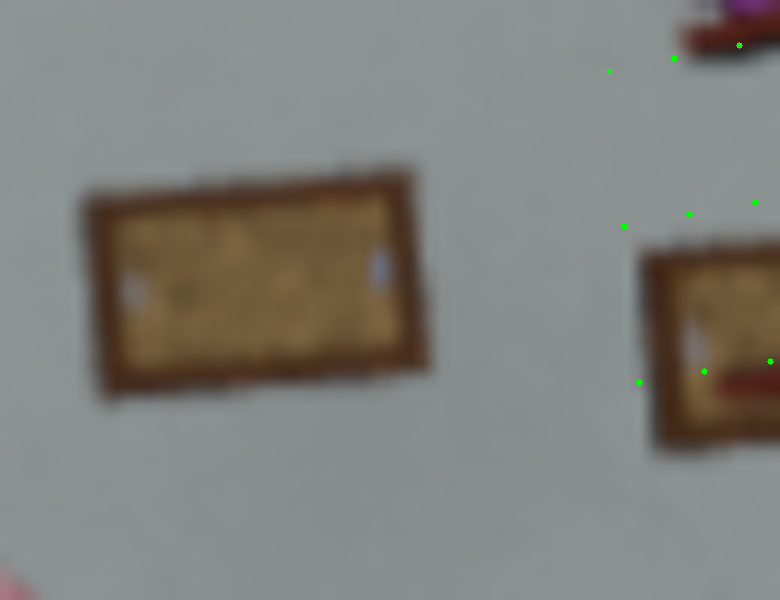

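```bash
python3 - <<'E'
from plan import *
det()
s=rows(*pick(*PIC[1],back=-6),0.8,v=25)
E
```

```text
det (np.int32(400), np.float64(655.7), np.float64(-436.2), np.float64(38.0), array([88., 80.]))
det (np.int32(430), np.float64(624.5), np.float64(-181.2), np.float64(93.7), array([53., 87.]))
det (np.int32(425), np.float64(607.6), np.float64(-330.4), np.float64(94.5), array([52., 87.]))
det (np.int32(658), np.float64(483.7), np.float64(-415.6), np.float64(69.9), array([162., 157.]))
det (np.int32(1035), np.float64(362.3), np.float64(-166.2), np.float64(150.6), array([106., 280.]))
det (np.int32(1213), np.float64(289.6), np.float64(-291.1), np.float64(90.4), array([325., 117.]))
t 10.0 width 79.0 dist 105 ang 0 n 5 jaw 0.8
[[0.8, [0, 0, 0.42], [0, 0, 0]], [0.8, [0, 0, 0.42], [0, 0, 0]], [0.8, [0, 0, 0.42], [0, 0, 0]], [0.8, [0, 0, 0.42], [0, 0, 0]], [0.8, [-0.01, 0, 0.43], [0, 0, 0]]]
```

>>> apply_moves(targets=[[0.8, [0, 0, 0.42], [0, 0, 0]], [0.8, [0, 0, 0.42], [0, 0, 0]], [0.8, [0, 0, 0.42], [0, 0, 0]], [0.8, [0, 0, 0.42], [0, 0, 0]], [0.8, [-0.01, 0, 0.3], [0, 0, 0]], [0.8, [0, 0, 0.1], [0, 0, 0]], [0.8, [0, 0, 0], [0, 0, 0]], [0.8, [0, 0, 0], [0, 0, 0]]])

```text
t: 11.0
ee_pos: [626.0, -196.9, 6.3]
orientation: [-1.694, -1.81, -0.711]
ft_force: [-0.5, 0.3, -0.8]
width: 79.0
grasp_force: 0.0
```

>>> apply_moves(targets=[[0.8, [0, 0, 0.06], [0, 0, 0]], [0.8, [0, 0, 0], [0, 0, 0]], [0.8, [0, 0, 0], [0, 0, 0]]])

```text
t: 11.38
ee_pos: [625.4, -194.2, 3.7]
orientation: [-1.693, -1.81, -0.711]
ft_force: [0.3, -0.2, 0.7]
width: 79.0
grasp_force: 0.0
```

>>> apply_moves(targets=[[0.8, [0, 0, 0.06], [0, 0, 0]], [0.8, [0, 0, 0], [0, 0, 0]], [0.8, [0, 0, 0], [0, 0, 0]]])

```text
t: 11.75
ee_pos: [625.2, -191.9, 1.5]
orientation: [-1.693, -1.81, -0.711]
ft_force: [0.1, -0.1, 0.5]
width: 79.0
grasp_force: 0.0
```

>>> apply_moves(targets=[[0.8, [0, 0, 0.06], [0, 0, 0]], [0.8, [0, 0, 0], [0, 0, 0]], [0.8, [0, 0, 0], [0, 0, 0]]])

```text
t: 12.12
ee_pos: [625.1, -189.8, -0.6]
orientation: [-1.693, -1.81, -0.711]
ft_force: [-0.6, 0.1, 0.4]
width: 78.9
grasp_force: 0.0
```

>>> apply_moves(targets=[[-1, [0, 0, 0], [0, 0, 0]], [-1, [0, 0, 0], [0, 0, 0]], [-1, [0, 0, 0], [0, 0, 0]], [-1, [0, 0, 0], [0, 0, 0]]])

```text
t: 12.62
ee_pos: [625.2, -189.8, -0.6]
orientation: [-1.693, -1.81, -0.711]
ft_force: [-0.5, 1.0, -0.8]
width: 42.5
grasp_force: 0.0
```

>>> apply_moves(targets=[[0.8, [0, 0, 0], [0, 0, 0]], [0.8, [0, 0, 0], [0, 0, 0]], [0.8, [0, 0, 0], [0, 0, 0]], [0.8, [0, 0, 0], [0, 0, 0]], [0.8, [0, 0, 0.06], [0, 0, 0]], [0.8, [0, 0, 0], [0, 0, 0]], [0.8, [0, 0, 0], [0, 0, 0]]])

```text
t: 13.5
ee_pos: [625.0, -187.6, -2.8]
orientation: [-1.693, -1.809, -0.711]
ft_force: [0.4, -0.5, 0.7]
width: 79.2
grasp_force: 0.0
```

>>> apply_moves(targets=[[0.8, [0, 0, 0.06], [0, 0, 0]], [0.8, [0, 0, 0], [0, 0, 0]], [0.8, [0, 0, 0], [0, 0, 0]]])

```text
t: 13.88
ee_pos: [624.9, -185.5, -4.9]
orientation: [-1.693, -1.809, -0.711]
ft_force: [-1.1, -0.9, -0.2]
width: 79.1
grasp_force: 0.0
```

>>> apply_moves(targets=[[-1, [0, 0, 0], [0, 0, 0]], [-1, [0, 0, 0], [0, 0, 0]], [-1, [0, 0, 0], [0, 0, 0]], [-1, [0, 0, 0], [0, 0, 0]]])

```text
t: 14.38
ee_pos: [624.9, -185.7, -4.8]
orientation: [-1.693, -1.81, -0.711]
ft_force: [0.4, -0.9, 0.4]
width: 52.2
grasp_force: 30.0
```

>>> apply_moves(targets=[[0.8, [0, 0, 0], [0, 0, 0]], [0.8, [0, 0, 0], [0, 0, 0]], [0.8, [0, 0, 0], [0, 0, 0]], [0.8, [-0.04, 0, 0.04], [0, 0, 0]], [0.8, [-0.03, 0, 0.03], [0, 0, 0]], [0.8, [0, 0, 0], [0, 0, 0]], [0.8, [0, 0, 0], [0, 0, 0]], [0.8, [0, 0, 0], [0, 0, 0]]])

```text
t: 15.38
ee_pos: [625.0, -185.6, -9.7]
orientation: [-1.693, -1.81, -0.711]
ft_force: [0.1, 0.1, -0.6]
width: 79.3
grasp_force: 0.0
```

>>> apply_moves(targets=[[-1, [0, 0, 0], [0, 0, 0]], [-1, [0, 0, 0], [0, 0, 0]], [-1, [0, 0, 0], [0, 0, 0]], [-1, [0, 0, 0], [0, 0, 0]], [-1, [0, 0, 0], [0, 0, 0]]])

```text
t: 16.0
ee_pos: [624.9, -185.6, -9.8]
orientation: [-1.693, -1.81, -0.711]
ft_force: [-0.3, 0.0, -0.0]
width: 55.5
grasp_force: 29.9
```

```bash
python3 - <<'E'
from plan import *
o=ctrl.get_obs();print(o['ee_pos'],o['ft_force'],o['width'],o['grasp_force'])
d=img('top');p=o['ee_pos'];M=R.from_rotvec(o['orientation']).as_matrix()
A=cv2.resize(d['pixels'][150:200,335:400],None,fx=12,fy=12,interpolation=cv2.INTER_CUBIC)
for s in(0,20,40,60,80):
  for y in(-28,0,28):
    u=(proj(d,p-s*M[:,2]+y*M[:,1])-[335,150])*12+5.5;cv2.circle(A,tuple(u.astype(int).tolist()),3,(0,255,0),-1)
cv2.imwrite('pics/g4.png',A)
det()
E
```

```text
[ 624.94 -185.59   -9.75] [-0.3   0.05 -0.03] 55.4643557203912 29.94332809840671
det (np.int32(2444), np.float64(561.4), np.float64(-395.6), np.float64(177.0), array([224., 288.]))
det (np.int32(1069), np.float64(633.0), np.float64(-256.1), np.float64(87.9), array([242., 114.]))
det (np.int32(2342), np.float64(345.9), np.float64(-242.9), np.float64(80.4), array([454., 247.]))
```

View pics/g4.png

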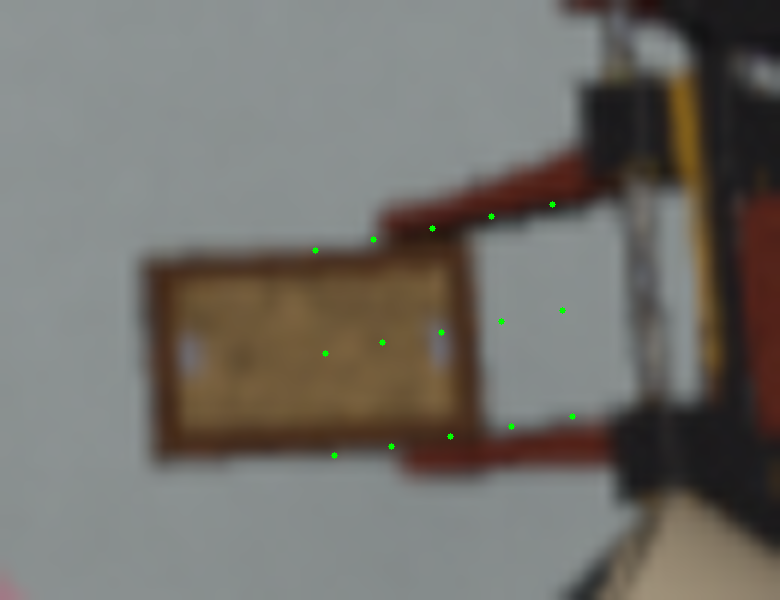

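```bash
cat >> plan.py <<'E'
import json
def frame(b,n): # picture frame columns: bottom dir, side, back normal
    return R.from_matrix(np.column_stack([b,np.cross(n,b),n]))
def grasped(x,y):
    o=ctrl.get_obs();M=R.from_rotvec(o['orientation']);z=M.as_matrix()[:,2];b=np.array([z[0],z[1],0]);b/=np.linalg.norm(b)
    c=np.array([x,y,6.]);l=np.cross([0,0,1],b);c+=l*((o['ee_pos']-c)@l)
    F=frame(b,np.array([0,0,1.]))
    json.dump(dict(p=F.inv().apply(o['ee_pos']-c).tolist(),r=(F.inv()*M).as_rotvec().tolist()),open('rel.json','w'))
    print('rel',F.inv().apply(o['ee_pos']-c))
def put(yy,up,off):
    j=json.load(open('rel.json'));c=.70711
    W=R.from_euler('z',LW,degrees=True)
    F=frame(W.apply([c,0,-c]),W.apply([-c,0,-c]))
    s=45+up;n=6+off
    C=led(-s*c+n*c,yy,60+s*c+n*c)
    return C+F.apply(j['p']),F*R.from_rotvec(j['r'])
E
python3 - <<'E'
from plan import *
grasped(624.5,-181.2)
o=ctrl.get_obs()
s=rows(o['ee_pos']+[0,0,210],R.from_rotvec(o['orientation']),-1,v=30)
tp,tM=put(-140,60,3);print(tp,put(-140,0,0)[0],tM.as_matrix())
s=rows(tp+[0,0,30],tM,-1,start=s,v=40)
E
```

```text
rel [ -4.4    0.   -15.76]
t 16.1 width 55.2 dist 210 ang 0 n 7 jaw -1
[[-1, [0.43, 0, -0.42], [0, 0, 0]], [-1, [0.42, 0, -0.42], [0, 0, 0]], [-1, [0.43, 0.01, -0.42], [0, 0, 0]], [-1, [0.42, 0, -0.43], [0, 0, 0]], [-1, [0.43, 0.01, -0.42], [0, 0, 0]], [-1, [0.42, 0, -0.43], [0, 0, 0]], [-1, [0.43, 0.01, -0.42], [0, 0, 0]]]
[720.97 113.68 154.86] [707.44 151.65 110.32] [[ 0.01 -0.94 -0.34]
 [ 0.   -0.34  0.94]
 [-1.   -0.01 -0.  ]]
t 16.1 width 55.2 dist 314 ang 174 n 22 jaw -1
[[-1, [0.18, 0.1, 0.2], [0.03, -0.01, 0.08]], [-1, [0.19, 0.09, 0.19], [0.03, -0.01, 0.08]], [-1, [0.21, 0.07, 0.18], [0.03, -0.01, 0.08]], [-1, [0.22, 0.06, 0.18], [0.03, -0.01, 0.08]], [-1, [0.22, 0.04, 0.17], [0.03, -0.01, 0.08]], [-1, [0.23, 0.02, 0.17], [0.03, -0.01, 0.08]], [-1, [0.23, -0.01, 0.16], [0.03, -0.01, 0.08]], [-1, [0.24, -0.03, 0.16], [0.03, -0.01, 0.08]]]
[[-1, [0.23, -0.05, 0.16], [0.03, -0.01, 0.08]], [-1, [0.23, -0.07, 0.16], [0.03, -0.01, 0.08]], [-1, [0.22, -0.09, 0.16], [0.03, -0.01, 0.08]], [-1, [0.21, -0.11, 0.16], [0.03, -0.01, 0.08]], [-1, [0.2, -0.13, 0.16], [0.03, -0.01, 0.08]], [-1, [0.18, -0.15, 0.17], [0.03, -0.02, 0.08]], [-1, [0.17, -0.16, 0.17], [0.03, -0.01, 0.08]], [-1, [0.15, -0.17, 0.17], [0.03, -0.02, 0.08]]]
[[-1, [0.13, -0.18, 0.18], [0.03, -0.02, 0.08]], [-1, [0.12, -0.19, 0.18], [0.04, -0.01, 0.08]], [-1, [0.1, -0.19, 0.19], [0.03, -0.02, 0.09]], [-1, [0.07, -0.19, 0.2], [0.04, -0.01, 0.08]], [-1, [0.05, -0.19, 0.21], [0.03, -0.02, 0.09]], [-1, [0.04, -0.18, 0.21], [0.04, -0.01, 0.08]]]
```

>>> apply_moves(targets=[[-1, [0.2, 0, -0.2], [0, 0, 0]], [-1, [0.42, 0, -0.42], [0, 0, 0]], [-1, [0.43, 0.01, -0.42], [0, 0, 0]], [-1, [0.42, 0, -0.43], [0, 0, 0]], [-1, [0.43, 0.01, -0.42], [0, 0, 0]], [-1, [0.42, 0, -0.43], [0, 0, 0]], [-1, [0.43, 0.01, -0.42], [0, 0, 0]], [-1, [0.23, 0, -0.22], [0, 0, 0]]])

```text
t: 17.1
ee_pos: [625.7, -185.8, 202.7]
orientation: [-1.694, -1.812, -0.712]
ft_force: [0.2, 0.3, -1.0]
width: 55.2
grasp_force: 29.9
```

>>> apply_moves(targets=[[-1, [0.18, 0.1, 0.2], [0.03, -0.01, 0.08]], [-1, [0.19, 0.09, 0.19], [0.03, -0.01, 0.08]], [-1, [0.21, 0.07, 0.18], [0.03, -0.01, 0.08]], [-1, [0.22, 0.06, 0.18], [0.03, -0.01, 0.08]], [-1, [0.22, 0.04, 0.17], [0.03, -0.01, 0.08]], [-1, [0.23, 0.02, 0.17], [0.03, -0.01, 0.08]], [-1, [0.23, -0.01, 0.16], [0.03, -0.01, 0.08]], [-1, [0.24, -0.03, 0.16], [0.03, -0.01, 0.08]]])

```text
t: 18.1
ee_pos: [659.8, -76.2, 194.8]
orientation: [-2.062, -0.842, 0.166]
ft_force: [1.2, 0.4, 0.1]
width: 55.5
grasp_force: 29.9
```

```bash
python3 - <<'E'
from plan import *
o=ctrl.get_obs();print(o['ee_pos'],o['ft_force'],o['width'],o['grasp_force'],o['qpos'])
tp,tM=put(-140,60,3)
s=rows(tp+[0,0,30],tM,-1,v=40)
E
```

```text
[659.85 -76.23 194.8 ] [1.19 0.39 0.11] 55.46132194145271 29.945318778383303 [-0.38  0.9   1.08  0.54  1.92  0.4 ]
t 18.1 width 55.5 dist 200 ang 112 n 14 jaw -1
[[-1, [0.23, -0.05, 0.16], [0.03, -0.01, 0.08]], [-1, [0.23, -0.07, 0.16], [0.03, -0.01, 0.08]], [-1, [0.22, -0.09, 0.16], [0.03, -0.01, 0.08]], [-1, [0.21, -0.11, 0.16], [0.03, -0.01, 0.08]], [-1, [0.2, -0.13, 0.16], [0.03, -0.01, 0.08]], [-1, [0.18, -0.15, 0.16], [0.03, -0.02, 0.08]], [-1, [0.17, -0.16, 0.17], [0.03, -0.01, 0.08]], [-1, [0.15, -0.17, 0.17], [0.03, -0.02, 0.08]]]
[[-1, [0.13, -0.18, 0.18], [0.03, -0.02, 0.08]], [-1, [0.11, -0.19, 0.18], [0.04, -0.01, 0.08]], [-1, [0.09, -0.19, 0.19], [0.03, -0.02, 0.09]], [-1, [0.08, -0.19, 0.2], [0.04, -0.01, 0.08]], [-1, [0.05, -0.19, 0.21], [0.03, -0.02, 0.08]], [-1, [0.04, -0.18, 0.21], [0.04, -0.01, 0.09]]]
```

>>> apply_moves(targets=[[-1, [0.23, -0.05, 0.16], [0.03, -0.01, 0.08]], [-1, [0.23, -0.07, 0.16], [0.03, -0.01, 0.08]], [-1, [0.22, -0.09, 0.16], [0.03, -0.01, 0.08]], [-1, [0.21, -0.11, 0.16], [0.03, -0.01, 0.08]], [-1, [0.2, -0.13, 0.16], [0.03, -0.01, 0.08]], [-1, [0.18, -0.15, 0.16], [0.03, -0.02, 0.08]], [-1, [0.17, -0.16, 0.17], [0.03, -0.01, 0.08]], [-1, [0.15, -0.17, 0.17], [0.03, -0.02, 0.08]]])

```text
t: 19.1
ee_pos: [695.0, 32.4, 189.2]
orientation: [-1.925, 0.208, 0.956]
ft_force: [-0.1, -0.5, -1.2]
width: 55.3
grasp_force: 30.0
```

>>> apply_moves(targets=[[-1, [0.13, -0.18, 0.18], [0.03, -0.02, 0.08]], [-1, [0.11, -0.19, 0.18], [0.04, -0.01, 0.08]], [-1, [0.09, -0.19, 0.19], [0.03, -0.02, 0.09]], [-1, [0.08, -0.19, 0.2], [0.04, -0.01, 0.08]], [-1, [0.05, -0.19, 0.21], [0.03, -0.02, 0.08]], [-1, [0.04, -0.18, 0.21], [0.04, -0.01, 0.09]], [-1, [0, 0, 0], [0, 0, 0]], [-1, [0, 0, 0], [0, 0, 0]]])

```text
t: 20.1
ee_pos: [720.9, 112.9, 185.6]
orientation: [-1.468, 1.017, 1.442]
ft_force: [0.6, 0.2, -0.4]
width: 55.6
grasp_force: 30.0
```

```bash
python3 - <<'E'
from plan import *
o=ctrl.get_obs();print(o['ee_pos'],o['ft_force'],o['width'],o['grasp_force'],o['qpos'])
s=rows(*put(-140,50,2.5),-1,v=40)
s=rows(*put(-140,10,2.5),-1,v=20,start=s)
E
```

```text
[720.86 112.87 185.59] [ 0.64  0.24 -0.44] 55.56535085713602 29.953355403393687 [-0.26  1.16  1.05  1.18  2.04  2.39]
t 20.1 width 55.6 dist 39 ang 0 n 1 jaw -1
[[-1, [0.76, 0, 0.15], [0, 0, 0]]]
t 20.1 width 55.6 dist 40 ang 0 n 3 jaw -1
[[-1, [0.19, 0, 0.19], [0, 0, 0]], [-1, [0.19, 0.01, 0.19], [0, 0, 0]], [-1, [0.18, 0, 0.19], [0, 0, 0]]]
```

>>> apply_moves(targets=[[-1, [0.38, 0, 0.08], [0, 0, 0]], [-1, [0.38, 0, 0.07], [0, 0, 0]], [-1, [0.19, 0, 0.19], [0, 0, 0]], [-1, [0.19, 0.01, 0.19], [0, 0, 0]], [-1, [0.18, 0, 0.19], [0, 0, 0]], [-1, [0, 0, 0], [0, 0, 0]], [-1, [0, 0, 0], [0, 0, 0]], [-1, [0, 0, 0], [0, 0, 0]]])

```text
t: 21.1
ee_pos: [709.2, 147.1, 118.8]
orientation: [-1.466, 1.02, 1.444]
ft_force: [0.5, -0.2, -1.2]
width: 0.4
grasp_force: 0.2
```

```bash
python3 - <<'E'
from plan import *
o=ctrl.get_obs();print(o['ee_pos'],put(-140,10,2.5)[0],o['ft_force'],o['width'])
d=img('top');e=img('side')
A=cv2.resize(d['pixels'][125:195,225:310],(640,527),interpolation=cv2.INTER_CUBIC)
cv2.imwrite('pics/p1.png',A)
s=rows(*put(-140,2,2.5),-1,v=5)
E
```

```text
[709.17 147.1  118.78] [709.22 146.65 119.15] [ 0.47 -0.23 -1.25] 0.4235906804973033
t 21.2 width 0.3 dist 8 ang 0 n 2 jaw -1
[[-1, [0.06, 0, 0.05], [0, 0, 0]], [-1, [0.05, 0, 0.06], [0, 0, 0]]]
```

View pics/p1.png

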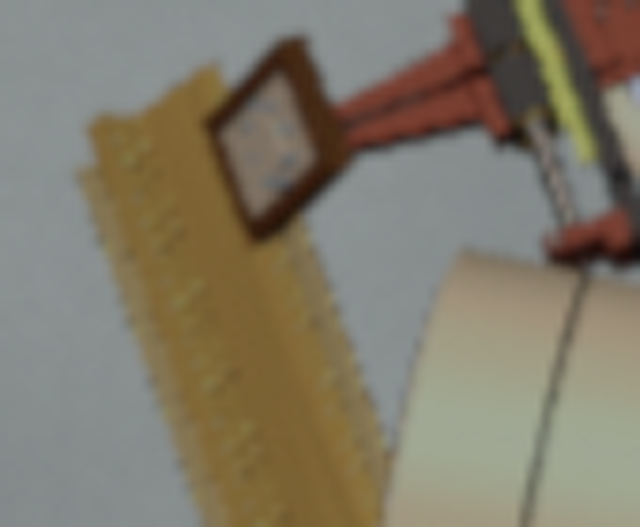

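```bash
python3 - <<'E'
from plan import *
o=ctrl.get_obs();p=o['ee_pos'];M=R.from_rotvec(o['orientation']).as_matrix();print(o['width'],p)
d=img('top');e=img('side','s_p1.png');cv2.imwrite('pics/t_p1.png',d['pixels'])
pt=[m for m in ctrl.pinpoint('picture1','top')];ps=[m for m in ctrl.pinpoint('picture1','side')]
for m in pt: print('top',m['score'],m['xy'])
for m in ps: print('side',m['score'],m['xy'])
def mk(im,d,x0,y0,w,h,f):
    A=cv2.resize(im[y0:y0+h,x0:x0+w],None,fx=f,fy=f,interpolation=cv2.INTER_CUBIC)
    for s in(0,20,40):
        u=(proj(d,p-s*M[:,2])-[x0,y0])*f+f/2;cv2.circle(A,tuple(u.astype(int).tolist()),2,(0,255,0),-1)
    return A
A=mk(d['pixels'],d,240,120,50,50,8);B=mk(e['pixels'],e,345,140,50,50,8)
cv2.imwrite('pics/p2.png',np.hstack([A,B]))
E
```

```text
0.2724322359438146 [709.26 146.96 119.04]
top 0.82 [426.3, 278.5]
top 0.78 [420.9, 234.1]
top 0.74 [408.1, 181.7]
top 0.66 [391.8, 146.1]
top 0.56 [263.8, 144.5]
side 0.95 [254.9, 268.9]
side 0.88 [275.7, 232.1]
side 0.82 [313.5, 270.8]
side 0.76 [215.1, 262.8]
side 0.74 [353.1, 268.4]
side 0.7 [307.4, 212.4]
side 0.59 [371.1, 161.9]
```

View pics/p2.png

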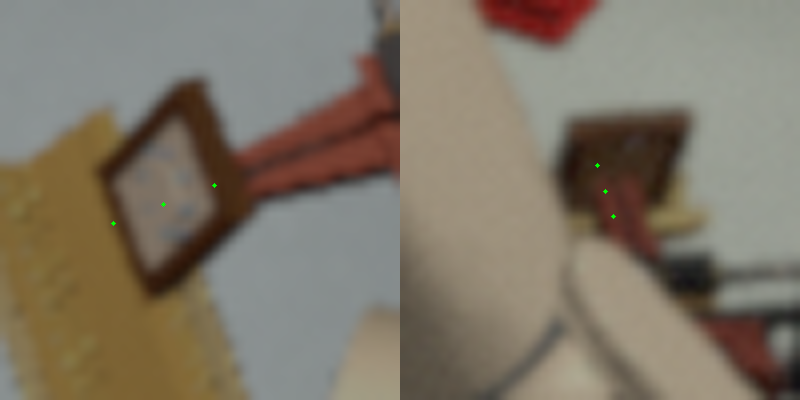

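```bash
cat > pf.py <<'E'
from plan import *
from fit import sil
from scipy.optimize import minimize
def corners(v):
    M=R.from_rotvec(v[3:]);return M.apply(np.array([[a*28,b*45,c*6] for a in(-1,1) for b in(-1,1) for c in(-1,1)]))+v[:3]
def sil2(d,P,box,f=4):
    x0,y0,x1,y1=box;m=np.zeros(((y1-y0)*f,(x1-x0)*f),np.uint8)
    u=(np.array([proj(d,q) for q in P])-[x0,y0])*f+f/2-.5
    cv2.fillConvexPoly(m,cv2.convexHull(u.round().astype(np.int32)),1)
    return cv2.resize(m.astype(np.float32),(x1-x0,y1-y0),interpolation=cv2.INTER_AREA)
def fitbox(dm,c0,starts,ignore=None):
    """dm: list of (d,mask,weightmask,box)"""
    def cost(v):
        v=np.r_[v[:3],v[3:]/30];P=corners(v)
        return sum((np.abs(sil2(d,P,b)-m[b[1]:b[3],b[0]:b[2]])*w[b[1]:b[3],b[0]:b[2]]).sum() for d,m,w,b in dm)
    res=[]
    for r0 in starts:
        x0=np.r_[c0,r0*30];S=np.vstack([x0,x0+np.diag([8,8,8,9,9,9])])
        r=minimize(cost,x0,method='Nelder-Mead',options=dict(initial_simplex=S,maxfev=250))
        res.append((r.fun,r.x[:3],r.x[3:]/30))
    return sorted(res,key=lambda t:t[0])
E
cat > pfrun.py <<'E'
from pf import *
d=img('top');ms=ctrl.masks_of('picture1','top');e=img('side');me=ctrl.masks_of('picture1','side')
c=tri(d,(263.8,144.5),e,(371.1,161.9));print('centre',c)
mt=None;ml=None
for m in ms:
    b=m['bbox']
    if b[0]<264<b[2] and b[1]<145<b[3]: print('top',m['score'],b,m['region'].sum());mt=m['region']
for m in me:
    b=m['bbox']
    if b[0]<371<b[2] and b[1]<162<b[3]: print('side',m['score'],b,m['region'].sum());ml=m['region']
b1=(235,115,295,175);b2=(340,135,400,190)
dm=[]
for D,m,b in((d,mt,b1),(e,ml,b2)):
    if m is None: print('missing');continue
    w=np.ones(m.shape,np.float32)
    if D is e: # ignore reddish finger pixels
        h=cv2.cvtColor(D['pixels'],cv2.COLOR_BGR2HSV);px=D['pixels'].astype(int)
        w[(px[...,2]-px[...,1]>45)]=0
    dm.append((D,m.astype(np.float32),w,b))
W=R.from_euler('z',LW,degrees=True);k=.70711
base=R.from_matrix(W.as_matrix()@np.column_stack([[0,1,0],[-k,0,k],np.cross([0,1,0],[-k,0,k])]))
print('base z',base.as_matrix()[:,2])
st=[]
for tilt in(-30,0,30):
    for roll in(-60,-30,0,30,60,90):
        st.append((W*R.from_euler('y',tilt,degrees=True)*W.inv()*base*R.from_euler('z',roll,degrees=True)).as_rotvec())
for f,x,r in fitbox(dm,c,st)[:5]:
    Q=(W.inv()*R.from_rotvec(r)).as_matrix();lx=W.inv().apply(x-np.r_[LED,0])
    print(round(f,1),'ledge pos',lx,'x',Q[:,0],'y',Q[:,1],'z',Q[:,2])
E
python3 pfrun.py
```

```text
centre [717.25 115.78 134.15]
top 0.81 [253.4, 132.7, 270.1, 157.7] 297
side 0.66 [365.7, 154.7, 380.1, 164.3] 101
base z [-0.24  0.67  0.71]
176.1 ledge pos [ -50.56 -140.23  138.19] x [-0.01  1.   -0.05] y [-0.46  0.04  0.88] z [0.89 0.03 0.46]
177.5 ledge pos [ -50.83 -139.66  138.86] x [ 0.06  1.   -0.02] y [-0.46  0.04  0.89] z [ 0.89 -0.04  0.46]
178.4 ledge pos [ -49.76 -139.75  134.71] x [-0.02  1.   -0.09] y [-0.46  0.07  0.88] z [0.89 0.06 0.46]
179.8 ledge pos [ -49.85 -139.6   138.32] x [ 0.06  1.   -0.03] y [-0.46  0.06  0.88] z [ 0.88 -0.04  0.47]
179.8 ledge pos [ -50.72 -139.53  140.51] x [0.09 1.   0.01] y [-0.47  0.03  0.88] z [ 0.88 -0.09  0.47]
```

>>> apply_moves(targets=[[-0.2, [0, 0, 0], [0, 0, 0]], [-0.2, [0, 0, 0], [0, 0, 0]], [-0.2, [0, 0, 0], [0, 0, 0]], [-0.2, [0, 0, 0], [0, 0, 0]], [-0.2, [0, 0, 0], [0, 0, 0]]])

```text
t: 22.22
ee_pos: [709.2, 146.9, 119.2]
orientation: [-1.466, 1.02, 1.443]
ft_force: [-0.9, -0.1, -0.0]
width: 34.7
grasp_force: 0.2
```

```bash
python3 - <<'E'
from plan import *
print(ctrl.get_obs()['width'])
E
sed -i 's/^c=tri.*/c=np.array([725,130,136.])/' pfrun.py; python3 pfrun.py
```

```text
34.743239733210714
top 0.74 [255.3, 132.1, 270.6, 157.2] 314
side 0.59 [362.1, 153.4, 378.8, 166.5] 163
base z [-0.24  0.67  0.71]
100.4 ledge pos [ -50.45 -138.12  137.07] x [0.08 1.   0.01] y [-0.49  0.03  0.87] z [ 0.87 -0.08  0.49]
101.9 ledge pos [ -50.36 -138.85  136.45] x [ 0.1   1.   -0.02] y [-0.46  0.06  0.88] z [ 0.88 -0.08  0.47]
104.6 ledge pos [ -50.68 -138.17  138.3 ] x [0.11 0.99 0.03] y [-0.47  0.02  0.88] z [ 0.87 -0.11  0.47]
114.6 ledge pos [ -49.87 -138.06  135.79] x [-0.02  0.99 -0.1 ] y [-0.48  0.08  0.87] z [0.87 0.07 0.48]
115.1 ledge pos [ -49.79 -137.73  139.33] x [-0.06  0.99 -0.12] y [-0.49  0.07  0.87] z [0.87 0.11 0.48]
```

>>> apply_moves(targets=[[0.14, [0, 0.02, 0], [0, 0, 0]], [0.14, [0, 0, 0], [0, 0, 0]], [0.14, [-0.1, 0, -0.01], [0, 0, 0]], [0.14, [-0.1, 0, -0.02], [0, 0, 0]], [0.14, [-0.1, 0, -0.02], [0, 0, 0]], [0.14, [-0.1, 0, -0.01], [0, 0, 0]], [0.14, [-0.04, 0, 0], [0, 0, 0]], [0.14, [0, 0, 0], [0, 0, 0]]])

```text
t: 23.42
ee_pos: [709.0, 143.8, 141.4]
orientation: [-1.466, 1.02, 1.443]
ft_force: [0.1, -1.0, 0.1]
width: 50.1
grasp_force: 0.1
```

```bash
python3 - <<'E'
from plan import *
o=ctrl.get_obs();print(o['width'],o['ee_pos'],o['ft_force'])
E
python3 pfrun.py
```

```text
50.14755247129577 [709.01 143.77 141.41] [ 0.06 -1.02  0.11]
top 0.63 [255.1, 130.4, 266.2, 157.1] 254
side 0.77 [362.6, 152.7, 381.4, 165.1] 210
base z [-0.24  0.67  0.71]
98.6 ledge pos [ -43.26 -138.07  138.46] x [0.08 1.   0.01] y [-0.35  0.02  0.94] z [ 0.93 -0.08  0.35]
100.8 ledge pos [ -44.36 -139.5   141.45] x [0.01 1.   0.02] y [-0.36 -0.02  0.93] z [ 0.93 -0.01  0.36]
102.6 ledge pos [ -43.37 -139.27  139.71] x [ 0.1   0.99 -0.01] y [-0.36  0.05  0.93] z [ 0.93 -0.09  0.36]
107.4 ledge pos [ -45.46 -140.1   142.83] x [0.02 1.   0.04] y [-0.38 -0.02  0.92] z [ 0.92 -0.03  0.38]
113.8 ledge pos [ -43.67 -137.19  139.31] x [ 0.06  1.   -0.06] y [-0.36  0.08  0.93] z [ 0.93 -0.04  0.36]
```

>>> apply_moves(targets=[[0.38, [0, 0, 0], [0, 0, 0]], [-1, [0, 0, 0.16], [0, 0, 0]], [-1, [0, 0, 0.04], [0, 0, 0]], [-1, [0, 0, 0], [0, 0, 0]]])

```text
t: 24.12
ee_pos: [705.3, 153.6, 141.2]
orientation: [-1.466, 1.02, 1.444]
ft_force: [0.1, -0.4, -0.1]
width: 33.2
grasp_force: 0.3
```

```bash
python3 - <<'E'
from plan import *
o=ctrl.get_obs();print(o['width'],o['grasp_force'],o['ee_pos'],o['ft_force'])
E
python3 pfrun.py
```

```text
33.19079900117634 0.25592936514840403 [705.35 153.57 141.18] [ 0.14 -0.43 -0.08]
side 0.59 [366.7, 148.8, 385.5, 163.2] 187
missing
base z [-0.24  0.67  0.71]
53.2 ledge pos [ -31.14 -160.76  151.44] x [-0.1   0.97 -0.2 ] y [-0.57  0.11  0.82] z [0.82 0.2  0.54]
53.8 ledge pos [ -40.44 -158.49  158.08] x [-0.07  0.98 -0.2 ] y [-0.57  0.13  0.81] z [0.82 0.17 0.55]
54.4 ledge pos [ -39.64 -158.52  159.29] x [ 0.22  0.94 -0.25] y [-0.92  0.29  0.27] z [0.33 0.17 0.93]
54.6 ledge pos [ -40.56 -158.09  157.96] x [ 0.02  0.99 -0.12] y [-0.58  0.11  0.81] z [0.81 0.06 0.58]
54.8 ledge pos [ -29.56 -160.41  150.57] x [ 0.09  0.99 -0.05] y [-0.57  0.1   0.82] z [ 0.82 -0.05  0.57]
```

```bash
python3 - <<'E'
from plan import *
o=ctrl.get_obs();p=o['ee_pos'];M=R.from_rotvec(o['orientation']).as_matrix();print(o['width'],o['grasp_force'])
d=img('top');e=img('side')
A=cv2.resize(d['pixels'][115:180,235:300],None,fx=6,fy=6,interpolation=cv2.INTER_CUBIC);B=cv2.resize(e['pixels'][130:195,335:400],None,fx=6,fy=6,interpolation=cv2.INTER_CUBIC)
cv2.imwrite('pics/p3.png',np.hstack([A,B]))
for n in('top','side'):
    for m in ctrl.masks_of('picture1',n): print(n,round(m['score'],2),m['bbox'],m['region'].sum())
E
```

```text
17.723507403375343 0.08772941967848169
top 0.91 [407.1, 221.3, 435.2, 249.6] 479
top 0.87 [412.9, 269.2, 444.3, 288.3] 477
top 0.8 [393.7, 173.2, 421.6, 194.0] 529
top 0.78 [381.3, 135.2, 413.0, 157.9] 477
top 0.62 [247.4, 130.3, 259.5, 157.8] 320
top 0.52 [353.7, 230.0, 384.1, 243.0] 213
side 0.89 [246.5, 257.1, 270.0, 282.5] 414
side 0.89 [293.2, 205.8, 321.6, 224.3] 280
side 0.73 [205.7, 251.6, 231.1, 278.2] 415
side 0.69 [262.6, 221.3, 291.2, 247.1] 345
side 0.67 [301.5, 261.2, 321.4, 282.3] 395
side 0.56 [339.2, 255.9, 366.1, 280.9] 399
side 0.39 [201.2, 283.4, 234.3, 324.9] 959
```

View pics/p3.png

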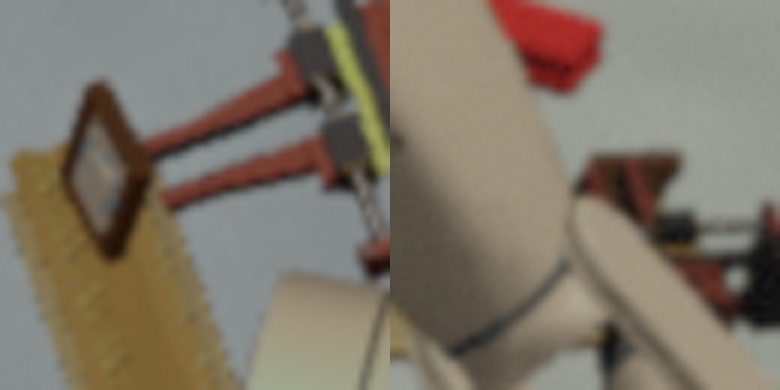

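```bash
sed -e 's/b\[0\]<264<b\[2\] and b\[1\]<145/b[0]<253<b[2] and b[1]<145/' -e 's/b\[0\]<371<b\[2\] and b\[1\]<162/b[0]<375<b[2] and b[1]<161/' -e 's/^c=np.*/c=np.array([715,155,130.])/' -e 's/^d=img.*/d=img("top");ms=ctrl.masks_of("picture1","top")\nfor _ in range(4):\n    e=img("side");me=ctrl.masks_of("picture1","side")\n    if any(m["bbox"][0]<375<m["bbox"][2] and m["bbox"][1]<161<m["bbox"][3] for m in me): break/' pfrun.py > pfrun2.py; python3 pfrun2.py; python3 -c "
from plan import *
o=ctrl.get_obs();print(o['width'],o['t'])"
```

```text
top 0.85 [245.7, 131.4, 261.0, 159.8] 298
top 0.23 [237.3, 140.8, 275.3, 229.1] 1487
side 0.5 [371.2, 157.6, 382.4, 162.9] 70
base z [-0.24  0.67  0.71]
319.0 ledge pos [ -9.86 -86.75 119.85] x [ 0.01  0.95 -0.32] y [-0.8   0.2   0.57] z [0.6  0.25 0.76]
321.8 ledge pos [-11.55 -83.37 146.9 ] x [-0.06 -0.9   0.43] y [ 0.8  -0.31 -0.52] z [0.6  0.31 0.74]
322.2 ledge pos [-10.51 -85.49 137.07] x [-0.06 -0.87  0.5 ] y [ 0.8  -0.34 -0.49] z [0.6  0.36 0.71]
324.8 ledge pos [-10.87 -86.55 136.34] x [-0.02 -0.95  0.3 ] y [ 0.8  -0.19 -0.57] z [0.6  0.23 0.76]
331.3 ledge pos [-11.89 -80.83 152.62] x [-0.11 -0.99  0.11] y [ 0.8  -0.15 -0.58] z [0.59 0.02 0.81]
0.6375372568035268 24.725
```

```bash
cat > pfrun3.py <<'E'
from pf import *
import sys
cx,cy=map(float,sys.argv[1:3]);c=np.array(eval(sys.argv[3]),float);sb=eval(sys.argv[4])  # side crop x0,y0,x1,y1
d=img('top');ms=ctrl.masks_of('picture1','top');e=img('side')
mt=next((m for m in ms if m['bbox'][0]<cx<m['bbox'][2] and m['bbox'][1]<cy<m['bbox'][3]),None)
print('top',mt and (mt['score'],mt['bbox']))
px=e['pixels'].astype(int);b_,g_,r_=px[...,0],px[...,1],px[...,2]
red=(r_-g_>38);brown=(px.max(2)<115)&(r_-b_>14)&~red
w=np.ones(red.shape,np.float32);w[cv2.dilate(red.astype(np.uint8),np.ones((3,3)))>0]=0
x0,y0,x1,y1=sb;m=np.zeros(red.shape,np.float32);m[y0:y1,x0:x1]=brown[y0:y1,x0:x1]
print('side brown',m.sum(),np.argwhere(m>0).min(0)[::-1],np.argwhere(m>0).max(0)[::-1])
b1=(int(cx)-30,int(cy)-30,int(cx)+30,int(cy)+30)
dm=[(d,mt['region'].astype(np.float32),np.ones(red.shape,np.float32),b1),(e,m,w,(x0,y0,x1,y1))]
W=R.from_euler('z',LW,degrees=True);k=.70711
base=R.from_matrix(W.as_matrix()@np.column_stack([[0,1,0],[-k,0,k],np.cross([0,1,0],[-k,0,k])]))
st=[(W*R.from_euler('y',t,degrees=True)*W.inv()*base*R.from_euler('z',r,degrees=True)).as_rotvec() for t in(-30,0,30,60) for r in(-30,0,30)]
for f,x,r in fitbox(dm,c,st)[:4]:
    Q=(W.inv()*R.from_rotvec(r)).as_matrix();lx=W.inv().apply(x-np.r_[LED,0])
    print(round(f,1),'ledge pos',lx,'x',Q[:,0],'y',Q[:,1],'z',Q[:,2])
E
python3 pfrun3.py 253 144 '[710,150,130]' '[362,146,395,176]'; python3 -c "
from plan import *
o=ctrl.get_obs();print(o['width'],o['t'])"
```

```text
top (0.88, [246.0, 131.2, 258.2, 159.7])
side brown 166.0 [362 155] [390 175]
142.6 ledge pos [ -17.13 -153.06  106.  ] x [-0.08  0.99  0.13] y [-0.45 -0.15  0.88] z [0.89 0.01 0.46]
143.2 ledge pos [ -17.94 -152.23  107.8 ] x [-0.13  0.98  0.14] y [-0.46 -0.19  0.87] z [0.88 0.04 0.48]
143.8 ledge pos [ -17.05 -152.28  106.28] x [-0.13  0.98  0.14] y [-0.46 -0.18  0.87] z [0.88 0.05 0.47]
145.3 ledge pos [ -17.12 -152.83  106.62] x [-0.1   0.98  0.14] y [-0.46 -0.17  0.87] z [0.88 0.02 0.47]
0.00029701282567732917 24.875
```

>>> apply_moves(targets=[[-1, [0, 0, -0.08], [0, 0, 0]], [-1, [0, 0, -0.08], [0, 0, 0]], [-1, [0, 0, -0.08], [0, 0, 0]], [-1, [0, 0, -0.08], [0, 0, 0]], [-1, [0, 0, -0.08], [0, 0, 0]], [-1, [0, 0, -0.08], [0, 0, 0]], [-1, [0, 0, -0.08], [0, 0, 0]], [-1, [0, 0, -0.08], [0, 0, 0]]])

```text
t: 25.88
ee_pos: [716.4, 122.8, 141.3]
orientation: [-1.466, 1.02, 1.443]
ft_force: [0.3, 0.9, 0.3]
width: 0.2
grasp_force: 0.0
```

>>> apply_moves(targets=[[-1, [0, 0, -0.1], [0, 0, 0]], [-1, [0, 0, -0.2], [0, 0, 0]], [-1, [-0.3, 0, -0.4], [0, 0, 0]], [-1, [-0.5, 0, -0.8], [0, 0, 0]], [-1, [-0.5, 0, -0.8], [0, 0, 0]], [-1, [-0.5, 0, -0.8], [0, 0, 0]], [0.8, [0, 0, -0.5], [0, 0, 0]], [0.8, [0, 0, 0], [0, 0, 0]]])

```text
t: 26.88
ee_pos: [754.4, -43.7, 223.5]
orientation: [-1.473, 1.012, 1.419]
ft_force: [-0.8, 0.3, 0.4]
width: 17.0
grasp_force: 0.0
```

```bash
python3 - <<'E'
from plan import *
o=ctrl.get_obs();print(o['ee_pos'],o['qpos'])
for n in('top','side'):
    img(n)
    for m in ctrl.masks_of('picture1',n):
        print(n,round(m['score'],2),m['bbox'],m['region'].sum())
E
python3 pfrun3.py 253 146 '[695,150,100]' '[355,146,395,180]'
```

```text
[754.41 -43.7  223.52] [-0.41  1.23  0.77  1.19  2.23  2.54]
top 0.72 [410.6, 268.7, 441.3, 287.1] 521
top 0.61 [351.2, 230.4, 380.4, 244.6] 296
top 0.52 [314.0, 209.5, 323.5, 215.1] 45
top 0.48 [425.5, 228.2, 435.9, 244.4] 91
side 0.95 [203.2, 252.2, 230.8, 277.9] 438
side 0.94 [262.5, 220.3, 292.2, 247.3] 366
side 0.81 [245.9, 255.4, 268.5, 281.6] 411
side 0.8 [293.5, 204.4, 321.1, 226.4] 307
side 0.77 [301.3, 257.0, 323.9, 281.2] 447
side 0.77 [338.1, 256.2, 365.6, 281.7] 427
side 0.6 [362.1, 161.5, 380.0, 163.8] 80
top (0.57, [245.7, 137.3, 266.2, 161.9])
side brown 181.0 [360 162] [390 179]
110.0 ledge pos [ -22.72 -144.75   88.23] x [0.06 1.   0.01] y [-0.65  0.03  0.76] z [ 0.76 -0.06  0.65]
110.1 ledge pos [ -23.45 -144.15   89.46] x [0.03 1.   0.  ] y [-0.66  0.02  0.75] z [ 0.75 -0.03  0.66]
112.1 ledge pos [ -22.57 -144.35   89.19] x [ 0.02  1.   -0.04] y [-0.66  0.04  0.75] z [0.76 0.01 0.66]
113.0 ledge pos [ -22.97 -144.08   87.84] x [0.1  0.99 0.05] y [-0.65  0.03  0.76] z [ 0.75 -0.11  0.65]
```

```bash
cat >> plan.py <<'E'
def pick(x,y,a,back=0,z=-9.8,e=45):
    M=pose(a,e)[1];u=np.array([np.cos(np.radians(a)),np.sin(np.radians(a)),0])
    return np.array([x,y,z])-4.5*u-back*M.as_matrix()[:,2],M
E
python3 - <<'E'
from plan import *
p,M=pick(*PIC[2],back=130)
s=rows(p+[0,0,70],M,0.8,v=40)
det()
E
```

```text
t 27.2 width 44.8 dist 418 ang 172 n 22 jaw 0.8
[[0.8, [0.06, 0.24, -0.29], [-0.03, 0.01, -0.08]], [0.8, [0.03, 0.26, -0.28], [-0.03, 0.01, -0.08]], [0.8, [0, 0.27, -0.26], [-0.03, 0.01, -0.08]], [0.8, [-0.03, 0.29, -0.25], [-0.03, 0.01, -0.08]], [0.8, [-0.06, 0.29, -0.24], [-0.03, 0.01, -0.08]], [0.8, [-0.09, 0.29, -0.22], [-0.03, 0.01, -0.08]], [0.8, [-0.12, 0.29, -0.21], [-0.03, 0.01, -0.08]], [0.8, [-0.16, 0.28, -0.2], [-0.03, 0.01, -0.08]]]
[[0.8, [-0.19, 0.27, -0.19], [-0.03, 0.01, -0.08]], [0.8, [-0.22, 0.25, -0.18], [-0.03, 0.01, -0.08]], [0.8, [-0.25, 0.23, -0.17], [-0.03, 0.01, -0.08]], [0.8, [-0.27, 0.21, -0.17], [-0.03, 0.01, -0.08]], [0.8, [-0.29, 0.18, -0.16], [-0.03, 0.01, -0.08]], [0.8, [-0.31, 0.15, -0.16], [-0.03, 0.01, -0.08]], [0.8, [-0.33, 0.12, -0.16], [-0.03, 0.01, -0.08]], [0.8, [-0.33, 0.08, -0.16], [-0.03, 0.01, -0.08]]]
[[0.8, [-0.34, 0.05, -0.16], [-0.04, 0.01, -0.08]], [0.8, [-0.34, 0.01, -0.17], [-0.03, 0, -0.08]], [0.8, [-0.34, -0.02, -0.16], [-0.04, 0.01, -0.08]], [0.8, [-0.34, -0.05, -0.17], [-0.03, 0.01, -0.08]], [0.8, [-0.32, -0.09, -0.18], [-0.03, 0, -0.09]], [0.8, [-0.31, -0.12, -0.19], [-0.04, 0, -0.08]]]
det (np.int32(545), np.float64(619.3), np.float64(-312.3), np.float64(66.3), array([214., 160.]))
det (np.int32(1340), np.float64(449.7), np.float64(-275.3), np.float64(76.8), array([266.,  91.]))
```

>>> apply_moves(targets=[[0.8, [0.06, 0.24, -0.29], [-0.03, 0.01, -0.08]], [0.8, [0.03, 0.26, -0.28], [-0.03, 0.01, -0.08]], [0.8, [0, 0.27, -0.26], [-0.03, 0.01, -0.08]], [0.8, [-0.03, 0.29, -0.25], [-0.03, 0.01, -0.08]], [0.8, [-0.06, 0.29, -0.24], [-0.03, 0.01, -0.08]], [0.8, [-0.09, 0.29, -0.22], [-0.03, 0.01, -0.08]], [0.8, [-0.12, 0.29, -0.21], [-0.03, 0.01, -0.08]], [0.8, [-0.16, 0.28, -0.2], [-0.03, 0.01, -0.08]]])

```text
t: 28.28
ee_pos: [702.8, -182.0, 198.4]
orientation: [-1.949, -0.036, 0.779]
ft_force: [-0.6, 0.4, -0.6]
width: 79.1
grasp_force: 0.0
```

>>> apply_moves(targets=[[0.8, [-0.19, 0.27, -0.19], [-0.03, 0.01, -0.08]], [0.8, [-0.22, 0.25, -0.18], [-0.03, 0.01, -0.08]], [0.8, [-0.25, 0.23, -0.17], [-0.03, 0.01, -0.08]], [0.8, [-0.27, 0.21, -0.17], [-0.03, 0.01, -0.08]], [0.8, [-0.29, 0.18, -0.16], [-0.03, 0.01, -0.08]], [0.8, [-0.31, 0.15, -0.16], [-0.03, 0.01, -0.08]], [0.8, [-0.33, 0.12, -0.16], [-0.03, 0.01, -0.08]], [0.8, [-0.33, 0.08, -0.16], [-0.03, 0.01, -0.08]]])

```text
t: 29.28
ee_pos: [651.4, -322.5, 172.3]
orientation: [-1.969, -1.06, -0.034]
ft_force: [0.4, -0.4, -0.4]
width: 78.9
grasp_force: 0.0
```

>>> apply_moves(targets=[[0.8, [-0.34, 0.05, -0.16], [-0.04, 0.01, -0.08]], [0.8, [-0.34, 0.01, -0.17], [-0.03, 0, -0.08]], [0.8, [-0.34, -0.02, -0.16], [-0.04, 0.01, -0.08]], [0.8, [-0.34, -0.05, -0.17], [-0.03, 0.01, -0.08]], [0.8, [-0.32, -0.09, -0.18], [-0.03, 0, -0.09]], [0.8, [-0.31, -0.12, -0.19], [-0.04, 0, -0.08]], [0.8, [0, 0, 0], [0, 0, 0]], [0.8, [0, 0, 0], [0, 0, 0]]])

```text
t: 30.28
ee_pos: [613.1, -427.1, 152.6]
orientation: [-1.711, -1.802, -0.699]
ft_force: [-0.4, -0.2, -0.1]
width: 79.1
grasp_force: 0.0
```

```bash
python3 - <<'E'
from plan import *
o=ctrl.get_obs();print(o['ee_pos'],o['qpos'])
det()
s=rows(*pick(*PIC[2],back=60),0.8,v=40)
s=rows(*pick(*PIC[2],back=0),0.8,v=20,start=s)
E
python3 pfrun3.py 253 146 '[695,150,100]' '[355,146,395,185]'
```

```text
[ 613.1  -427.08  152.59] [-0.83  1.    0.87  0.49  1.88 -0.88]
det (np.int32(431), np.float64(607.5), np.float64(-330.5), np.float64(93.3), array([52., 87.]))
det (np.int32(441), np.float64(452.4), np.float64(-202.0), np.float64(71.4), array([87., 52.]))
det (np.int32(1193), np.float64(343.7), np.float64(-281.2), np.float64(133.1), array([ 81., 357.]))
det (np.int32(177), np.float64(260.4), np.float64(-449.5), np.float64(156.9), array([48., 57.]))
t 30.3 width 79.3 dist 130 ang 0 n 4 jaw 0.8
[[0.8, [-0.25, 0, 0.6], [0, 0, 0]], [0.8, [-0.24, 0, 0.6], [0, 0, 0]], [0.8, [-0.25, 0, 0.6], [0, 0, 0]], [0.8, [-0.24, 0, 0.6], [0, 0, 0]]]
t 30.3 width 79.3 dist 60 ang 0 n 4 jaw 0.8
[[0.8, [0, 0, 0.3], [0, 0, 0]], [0.8, [0, 0, 0.3], [0, 0, 0]], [0.8, [0, 0, 0.3], [0, 0, 0]], [0.8, [0.01, 0, 0.3], [0, 0, 0]]]
top (0.67, [246.7, 133.8, 266.3, 161.2])
side brown 182.0 [355 162] [381 179]
119.5 ledge pos [ -23.94 -143.44   90.21] x [0.05 1.   0.02] y [-0.67  0.02  0.75] z [ 0.74 -0.04  0.67]
119.9 ledge pos [ -24.13 -143.42   89.91] x [ 0.03  1.   -0.  ] y [-0.66  0.02  0.75] z [ 0.75 -0.02  0.66]
120.9 ledge pos [ -24.37 -143.84   90.3 ] x [ 0.03  1.   -0.  ] y [-0.66  0.02  0.75] z [ 0.75 -0.02  0.66]
122.2 ledge pos [ -24.58 -143.2    90.5 ] x [ 0.03  1.   -0.01] y [-0.66  0.02  0.75] z [ 0.75 -0.02  0.66]
```

>>> apply_moves(targets=[[0.8, [-0.25, 0, 0.6], [0, 0, 0]], [0.8, [-0.24, 0, 0.6], [0, 0, 0]], [0.8, [-0.25, 0, 0.6], [0, 0, 0]], [0.8, [-0.24, 0, 0.6], [0, 0, 0]], [0.8, [0, 0, 0.2], [0, 0, 0]], [0.8, [0, 0, 0], [0, 0, 0]], [0.8, [0, 0, 0], [0, 0, 0]], [0.8, [0, 0, 0], [0, 0, 0]]])

```text
t: 31.48
ee_pos: [610.0, -372.6, 26.8]
orientation: [-1.712, -1.806, -0.701]
ft_force: [-0.2, 0.0, -0.2]
width: 79.1
grasp_force: 0.0
```

```bash
python3 - <<'E'
from plan import *
o=ctrl.get_obs();print(o['ee_pos'],o['ft_force'])
det()
s=rows(*pick(*PIC[2],back=0),0.8,v=10)
E
```

```text
[ 610.04 -372.55   26.77] [-0.16  0.01 -0.24]
det (np.int32(431), np.float64(607.5), np.float64(-330.5), np.float64(93.3), array([52., 87.]))
det (np.int32(441), np.float64(452.4), np.float64(-202.0), np.float64(71.4), array([87., 52.]))
det (np.int32(824), np.float64(335.6), np.float64(-229.3), np.float64(129.4), array([ 34., 332.]))
det (np.int32(299), np.float64(295.1), np.float64(-455.2), np.float64(24.2), array([86., 61.]))
t 31.5 width 78.9 dist 52 ang 1 n 6 jaw 0.8
[[0.8, [0, 0, 0.17], [0, 0, 0]], [0.8, [0, 0, 0.17], [0, 0, 0]], [0.8, [0.01, 0, 0.18], [0, 0, 0]], [0.8, [0, 0, 0.17], [0, 0, 0]], [0.8, [0.01, 0, 0.18], [0, 0, 0]], [0.8, [0, 0, 0.17], [0, 0.01, 0]]]
```

>>> apply_moves(targets=[[0.8, [0, 0, 0.2], [0, 0, 0]], [0.8, [0, 0, 0.2], [0, 0, 0]], [0.8, [0.01, 0, 0.2], [0, 0, 0]], [0.8, [0, 0, 0.18], [0, 0, 0]], [0.8, [0.01, 0, 0.16], [0, 0, 0]], [0.8, [0, 0, 0.1], [0, 0, 0]], [0.8, [0, 0, 0], [0, 0, 0]], [0.8, [0, 0, 0], [0, 0, 0]]])

```text
t: 32.52
ee_pos: [607.6, -334.7, -10.6]
orientation: [-1.711, -1.804, -0.701]
ft_force: [0.3, -0.4, -0.3]
width: 78.8
grasp_force: 0.0
```

```bash
python3 - <<'E'
from plan import *
o=ctrl.get_obs();print(o['ee_pos'],o['ft_force'])
s=rows(*pick(*PIC[2],back=0),0.8,v=10)
E
```

```text
[ 607.56 -334.65  -10.64] [ 0.29 -0.36 -0.35]
t 32.5 width 78.8 dist 1 ang 0 n 1 jaw 0.8
[[0.8, [0.01, 0, -0.02], [0, 0, 0]]]
```

>>> apply_moves(targets=[[-1, [0, 0, 0], [0, 0, 0]], [-1, [0, 0, 0], [0, 0, 0]], [-1, [0, 0, 0], [0, 0, 0]], [-1, [0, 0, 0], [0, 0, 0]], [-1, [0, 0, 0], [0, 0, 0]]])

```text
t: 33.15
ee_pos: [607.6, -334.5, -10.7]
orientation: [-1.711, -1.804, -0.701]
ft_force: [0.8, -1.0, 0.9]
width: 55.7
grasp_force: 30.0
```

```bash
python3 - <<'E'
from plan import *
o=ctrl.get_obs();print(o['width'],o['grasp_force'])
grasped(607.5,-330.5)
s=rows(o['ee_pos']+[0,0,180],R.from_rotvec(o['orientation']),-1,v=30)
tp,tM=put(-48,60,9);print(tp)
s=rows(tp+[0,0,40],tM,-1,start=s,v=40)
E
```

```text
55.70497597986616 29.95901495218277
rel [ -4.03   0.   -16.73]
t 33.1 width 55.7 dist 180 ang 0 n 6 jaw -1
[[-1, [0.42, 0, -0.43], [0, 0, 0]], [-1, [0.42, 0, -0.43], [0, 0, 0]], [-1, [0.42, 0, -0.43], [0, 0, 0]], [-1, [0.42, 0, -0.42], [0, 0, 0]], [-1, [0.42, 0, -0.43], [0, 0, 0]], [-1, [0.43, 0, -0.42], [0, 0, 0]]]
[632.56  87.71 159.53]
t 33.1 width 55.7 dist 424 ang 174 n 22 jaw -1
[[-1, [0.29, 0.04, 0.25], [0.03, -0.01, 0.08]], [-1, [0.3, 0.02, 0.24], [0.03, -0.01, 0.08]], [-1, [0.3, -0.01, 0.24], [0.03, -0.01, 0.08]], [-1, [0.3, -0.04, 0.23], [0.03, -0.01, 0.08]], [-1, [0.3, -0.06, 0.23], [0.03, -0.01, 0.08]], [-1, [0.3, -0.09, 0.23], [0.03, -0.01, 0.08]], [-1, [0.29, -0.12, 0.23], [0.03, -0.01, 0.08]], [-1, [0.27, -0.14, 0.23], [0.03, -0.01, 0.08]]]
[[-1, [0.26, -0.16, 0.24], [0.03, -0.01, 0.08]], [-1, [0.24, -0.18, 0.24], [0.03, -0.01, 0.08]], [-1, [0.22, -0.2, 0.24], [0.03, -0.01, 0.08]], [-1, [0.2, -0.22, 0.25], [0.03, -0.02, 0.08]], [-1, [0.18, -0.23, 0.26], [0.03, -0.02, 0.08]], [-1, [0.16, -0.24, 0.26], [0.03, -0.02, 0.08]], [-1, [0.14, -0.24, 0.27], [0.04, -0.01, 0.08]], [-1, [0.11, -0.24, 0.28], [0.03, -0.02, 0.08]]]
[[-1, [0.09, -0.24, 0.29], [0.04, -0.01, 0.08]], [-1, [0.06, -0.23, 0.3], [0.03, -0.01, 0.08]], [-1, [0.04, -0.22, 0.31], [0.04, -0.02, 0.08]], [-1, [0.02, -0.2, 0.33], [0.03, -0.01, 0.09]], [-1, [0, -0.19, 0.33], [0.04, -0.02, 0.08]], [-1, [0, -0.17, 0.35], [0.03, -0.01, 0.09]]]
```

>>> apply_moves(targets=[[-1, [0.2, 0, -0.2], [0, 0, 0]], [-1, [0.42, 0, -0.43], [0, 0, 0]], [-1, [0.42, 0, -0.43], [0, 0, 0]], [-1, [0.42, 0, -0.43], [0, 0, 0]], [-1, [0.42, 0, -0.42], [0, 0, 0]], [-1, [0.42, 0, -0.43], [0, 0, 0]], [-1, [0.23, 0, -0.22], [0, 0, 0]]])

```text
t: 34.02
ee_pos: [608.1, -334.7, 171.9]
orientation: [-1.711, -1.806, -0.701]
ft_force: [-0.2, 0.5, -2.1]
width: 55.3
grasp_force: 29.9
```

>>> apply_moves(targets=[[-1, [0.29, 0.04, 0.25], [0.03, -0.01, 0.08]], [-1, [0.3, 0.02, 0.24], [0.03, -0.01, 0.08]], [-1, [0.3, -0.01, 0.24], [0.03, -0.01, 0.08]], [-1, [0.3, -0.04, 0.23], [0.03, -0.01, 0.08]], [-1, [0.3, -0.06, 0.23], [0.03, -0.01, 0.08]], [-1, [0.3, -0.09, 0.23], [0.03, -0.01, 0.08]], [-1, [0.29, -0.12, 0.23], [0.03, -0.01, 0.08]], [-1, [0.27, -0.14, 0.23], [0.03, -0.01, 0.08]]])

```text
t: 35.02
ee_pos: [616.3, -180.2, 180.4]
orientation: [-2.074, -0.828, 0.171]
ft_force: [1.3, -0.2, -1.3]
width: 55.5
grasp_force: 29.9
```

>>> apply_moves(targets=[[-1, [0.26, -0.16, 0.24], [0.03, -0.01, 0.08]], [-1, [0.24, -0.18, 0.24], [0.03, -0.01, 0.08]], [-1, [0.22, -0.2, 0.24], [0.03, -0.01, 0.08]], [-1, [0.2, -0.22, 0.25], [0.03, -0.02, 0.08]], [-1, [0.18, -0.23, 0.26], [0.03, -0.02, 0.08]], [-1, [0.16, -0.24, 0.26], [0.03, -0.02, 0.08]], [-1, [0.14, -0.24, 0.27], [0.04, -0.01, 0.08]], [-1, [0.11, -0.24, 0.28], [0.03, -0.02, 0.08]]])

```text
t: 36.02
ee_pos: [625.8, -26.5, 191.2]
orientation: [-1.912, 0.216, 0.988]
ft_force: [1.0, -1.2, -0.7]
width: 55.6
grasp_force: 30.0
```

```bash
python3 - <<'E'
from plan import *
o=ctrl.get_obs();print(o['ee_pos'],o['ft_force'],o['width'],o['grasp_force'],o['qpos'])
tp,tM=put(-48,60,9)
s=rows(tp+[0,0,40],tM,-1,v=40)
E
```

```text
[625.81 -26.53 191.21] [ 0.96 -1.17 -0.66] 55.62548823434349 29.955093562602997 [-0.37  1.06  1.06  0.73  2.17  1.45]
t 36.0 width 55.6 dist 115 ang 49 n 7 jaw -1
[[-1, [0.07, -0.2, 0.25], [0.03, -0.01, 0.07]], [-1, [0.06, -0.2, 0.25], [0.03, -0.01, 0.07]], [-1, [0.04, -0.19, 0.26], [0.03, -0.01, 0.07]], [-1, [0.02, -0.18, 0.27], [0.03, -0.01, 0.07]], [-1, [0.01, -0.17, 0.28], [0.03, -0.02, 0.07]], [-1, [0, -0.16, 0.29], [0.03, -0.01, 0.07]], [-1, [-0.02, -0.15, 0.3], [0.03, -0.02, 0.07]]]
```

>>> apply_moves(targets=[[-1, [0.07, -0.2, 0.25], [0.03, -0.01, 0.07]], [-1, [0.06, -0.2, 0.25], [0.03, -0.01, 0.07]], [-1, [0.04, -0.19, 0.26], [0.03, -0.01, 0.07]], [-1, [0.02, -0.18, 0.27], [0.03, -0.01, 0.07]], [-1, [0.01, -0.17, 0.28], [0.03, -0.02, 0.07]], [-1, [0, -0.16, 0.29], [0.03, -0.01, 0.07]], [-1, [-0.02, -0.15, 0.3], [0.03, -0.02, 0.07]], [-1, [0, 0, 0], [0, 0, 0]]])

```text
t: 37.02
ee_pos: [631.8, 87.9, 199.4]
orientation: [-1.447, 1.012, 1.462]
ft_force: [0.0, 0.5, -1.1]
width: 55.3
grasp_force: 30.0
```

>>> apply_moves(targets=[[-1, [0, 0, 0], [0, 0, 0]], [-1, [0, 0, 0], [0, 0, 0]]])

```text
t: 37.28
ee_pos: [633.1, 86.8, 200.2]
orientation: [-1.45, 1.011, 1.457]
ft_force: [-0.0, 0.0, -1.0]
width: 55.5
grasp_force: 30.0
```

```bash
python3 - <<'E'
from plan import *
o=ctrl.get_obs();print(o['ee_pos'],o['width'],o['qpos'])
j=json.load(open('rel.json'));M=R.from_rotvec(o['orientation']);F=M*R.from_rotvec(j['r']).inv();C=o['ee_pos']-F.apply(j['p'])
W=R.from_euler('z',LW,degrees=True);print('pred ledge pos',W.inv().apply(C-np.r_[LED,0]),'bottomdir',W.inv().apply(F.as_matrix()[:,0]))
d=img('top');e=img('side');print(C,proj(d,C),proj(e,C))
for n in('top','side'):
    for m in ctrl.masks_of('picture1',n): print(n,round(m['score'],2),m['bbox'],m['region'].sum())
s=rows(*put(-48,60,9),-1,v=20)
s=rows(*put(-48,14,9),-1,v=12,start=s)
E
```

```text
[633.06  86.77 200.22] 55.45439646853207 [-0.32  1.05  1.29  1.08  2.03  2.24]
pred ledge pos [-64.61 -48.32 185.5 ] bottomdir [ 0.71 -0.01 -0.7 ]
[636.2   78.44 185.5 ] [274.65 167.9 ] [346.91 153.09]
top 0.7 [245.8, 135.6, 266.3, 161.0] 375
top 0.65 [263.5, 154.1, 287.3, 182.6] 453
top 0.61 [411.4, 267.6, 440.2, 285.0] 485
top 0.57 [409.4, 222.8, 437.4, 247.3] 396
top 0.56 [402.3, 141.6, 412.4, 157.1] 81
side 0.94 [245.4, 254.8, 269.4, 283.6] 424
side 0.86 [203.4, 249.4, 230.5, 276.9] 426
side 0.72 [293.5, 202.5, 319.8, 226.8] 299
side 0.69 [262.9, 222.4, 290.6, 247.8] 367
side 0.43 [342.9, 150.0, 356.6, 156.3] 84
t 37.5 width 55.7 dist 41 ang 1 n 3 jaw -1
[[-1, [0.27, 0, 0], [0, 0, 0]], [-1, [0.27, 0, 0], [0, 0, 0]], [-1, [0.27, 0.01, 0], [0, 0, 0.01]]]
t 37.5 width 55.7 dist 46 ang 0 n 4 jaw -1
[[-1, [0.17, 0, 0.16], [0, 0, 0]], [-1, [0.16, 0, 0.16], [0, 0, 0]], [-1, [0.17, 0, 0.16], [0, 0, 0]], [-1, [0.16, -0.01, 0.17], [0, 0, 0]]]
```

>>> apply_moves(targets=[[-1, [0.27, 0, 0], [0, 0, 0]], [-1, [0.27, 0, 0], [0, 0, 0]], [-1, [0.27, 0.01, 0], [0, 0, 0]], [-1, [0.17, 0, 0.16], [0, 0, 0]], [-1, [0.16, 0, 0.16], [0, 0, 0]], [-1, [0, 0, 0], [0, 0, 0]], [-1, [0, 0, 0], [0, 0, 0]]])

```text
t: 38.35
ee_pos: [627.1, 103.2, 143.6]
orientation: [-1.448, 1.012, 1.459]
ft_force: [-0.2, 0.2, -1.2]
width: 55.4
grasp_force: 30.0
```

```bash
python3 - <<'E'
from plan import *
o=ctrl.get_obs();print(o['ee_pos'],o['width'],o['grasp_force'],o['ft_force'])
d=img('top');p=led(-27.6,-144,96.1);print('seat1 expected px',proj(d,p))
for x,z in((-32,92),(-24,90),(-24,100)): print(x,z,proj(d,led(x,-144,z)))
s=rows(*put(-48,14,8),-1,v=10)
s=rows(*put(-48,12,4),-1,v=4,start=s)
E
```

```text
[627.1  103.19 143.56] 55.35496490390619 29.956075251102448 [-0.17  0.2  -1.24]
seat1 expected px [255.29 147.33]
-32 92 [256.83 147.09]
-24 90 [254.46 148.13]
-24 100 [253.99 147.49]
t 38.4 width 55.3 dist 23 ang 1 n 3 jaw -1
[[-1, [0.12, 0, 0.1], [0, 0, 0]], [-1, [0.12, 0, 0.1], [0, 0, 0]], [-1, [0.11, 0.01, 0.11], [0, 0, 0.01]]]
t 38.4 width 55.3 dist 5 ang 0 n 2 jaw -1
[[-1, [0.04, 0, -0.02], [0, 0, 0]], [-1, [0.05, -0.01, -0.01], [0, 0, 0]]]
```

>>> apply_moves(targets=[[-1, [0.12, 0, 0.1], [0, 0, 0]], [-1, [0.12, 0, 0.1], [0, 0, 0]], [-1, [0.11, 0.01, 0.11], [0, 0, 0]], [-1, [0, 0, 0], [0, 0, 0]], [-1, [0, 0, 0], [0, 0, 0]]])

```text
t: 39.02
ee_pos: [621.4, 117.8, 125.9]
orientation: [-1.448, 1.012, 1.459]
ft_force: [0.3, 0.9, -0.9]
width: 55.6
grasp_force: 30.0
```

>>> apply_moves(targets=[[-1, [0.04, 0, -0.02], [0, 0, 0]], [-1, [0.05, 0, -0.01], [0, 0, 0]], [-1, [0, 0, 0], [0, 0, 0]], [-1, [0, 0, 0], [0, 0, 0]]])

```text
t: 39.52
ee_pos: [621.9, 116.4, 121.4]
orientation: [-1.448, 1.013, 1.459]
ft_force: [0.3, 0.1, -1.5]
width: 55.2
grasp_force: 30.0
```

```bash
python3 - <<'E'
from plan import *
o=ctrl.get_obs();print(o['ee_pos'],o['width'],o['grasp_force'],o['ft_force'])
print(put(-48,12,4)[0])
d=img('top')
for m in ctrl.masks_of('picture1','top'): print(round(m['score'],2),m['bbox'],m['region'].sum())
for u in(0,12,20): print(u,proj(d,led(-(45+u)*.707+10*.707,-48,60+(45+u)*.707+10*.707)))
E
```

```text
[621.91 116.35 121.41] 55.24114327028 29.956117272377014 [ 0.33  0.13 -1.46]
[622.36 116.35 122.05]
0.9 [245.8, 132.7, 267.8, 164.4] 406
0.75 [256.8, 162.0, 277.3, 189.1] 403
0.67 [404.9, 222.8, 438.1, 248.5] 476
0.65 [412.8, 268.8, 442.4, 288.3] 456
0.62 [383.9, 134.0, 412.7, 156.3] 407
0 [265.04 176.91]
12 [267.36 175.55]
20 [268.93 174.64]
```

>>> apply_moves(targets=[[-1, [0.05, 0, 0.03], [0, 0, 0]], [-1, [0.05, 0, 0.04], [0, 0, 0]], [-1, [0, 0, 0], [0, 0, 0]], [-1, [0, 0, 0], [0, 0, 0]]])

```text
t: 40.12
ee_pos: [620.7, 119.8, 116.4]
orientation: [-1.448, 1.013, 1.459]
ft_force: [0.2, -0.1, 0.2]
width: 55.6
grasp_force: 30.0
```

>>> apply_moves(targets=[[0.5, [0, 0, 0], [0, 0, 0]], [0.5, [0, 0, 0], [0, 0, 0]], [0.5, [0, 0, 0], [0, 0, 0]], [0.5, [0, 0, 0], [0, 0, 0]], [0.5, [0, 0, 0], [0, 0, 0]], [0.5, [0, 0, 0], [0, 0, 0]]])

```text
t: 40.88
ee_pos: [620.7, 119.8, 116.5]
orientation: [-1.448, 1.013, 1.459]
ft_force: [0.1, -0.1, 0.3]
width: 65.6
grasp_force: 0.0
```

```bash
python3 - <<'E'
from plan import *
o=ctrl.get_obs();print(o['ee_pos'],o['width'],o['grasp_force'],o['ft_force'])
d=img('top')
for m in ctrl.masks_of('picture1','top')[:4]: print(round(m['score'],2),m['bbox'],m['region'].sum())
E
python3 pfrun3.py 266 177 '[625,105,100]' '[315,155,360,190]'
```

```text
[620.72 119.8  116.46] 65.60415423044252 0.0 [ 0.13 -0.14  0.31]
0.93 [411.5, 268.7, 441.1, 285.7] 502
0.91 [254.0, 165.8, 277.6, 193.5] 439
0.84 [406.5, 221.9, 436.8, 247.5] 517
0.79 [246.4, 135.0, 266.9, 163.4] 430
top (0.95, [255.8, 167.3, 274.8, 193.3])
side brown 543.0 [315 155] [359 189]
586.9 ledge pos [-23.21 -46.22  96.57] x [-0.05  1.   -0.07] y [-0.73  0.01  0.69] z [0.68 0.09 0.72]
587.6 ledge pos [-23.15 -46.31  95.57] x [ 0.02  1.   -0.01] y [-0.71  0.02  0.71] z [ 0.71 -0.01  0.71]
588.2 ledge pos [-23.38 -46.02  96.32] x [-0.12  0.99 -0.11] y [-0.74 -0.02  0.67] z [0.66 0.16 0.73]
589.4 ledge pos [-22.84 -47.11  94.38] x [-0.13  0.99 -0.1 ] y [-0.75 -0.03  0.66] z [0.65 0.16 0.74]
```

>>> apply_moves(targets=[[0.5, [0, 0, -0.3], [0, 0, 0]], [0.5, [0, 0, -0.6], [0, 0, 0]], [0.5, [-0.2, 0, -0.8], [0, 0, 0]], [0.8, [-0.6, 0, -0.6], [0, 0, -0.05]], [0.8, [-0.6, 0, -0.2], [0, 0, -0.05]], [0.8, [0, 0, 0], [0, 0, 0]]])

```text
t: 41.88
ee_pos: [661.4, -2.0, 186.8]
orientation: [-1.495, 0.878, 1.34]
ft_force: [-0.2, -0.2, 0.3]
width: 78.8
grasp_force: 0.0
```

```bash
python3 - <<'E'
from plan import *
o=ctrl.get_obs();print(o['ee_pos'],o['qpos'])
d=img('top')
for m in ctrl.masks_of('picture1','top'): print(round(m['score'],2),m['bbox'],m['region'].sum())
p,M=pick(*PIC[3],back=110)
s=rows(p+[0,0,80],M,0.8,v=40)
det()
E
```

```text
[661.44  -1.99 186.76] [-0.41  1.14  1.11  1.05  2.14  2.14]
0.84 [246.4, 136.4, 266.4, 164.1] 425
0.72 [411.3, 267.8, 443.0, 287.5] 503
0.65 [255.3, 163.9, 276.3, 191.0] 446
t 42.0 width 78.9 dist 367 ang 158 n 20 jaw 0.8
[[0.8, [-0.02, 0.32, -0.19], [-0.03, 0.02, -0.08]], [0.8, [-0.05, 0.32, -0.17], [-0.04, 0.02, -0.08]], [0.8, [-0.09, 0.32, -0.15], [-0.04, 0.02, -0.08]], [0.8, [-0.12, 0.32, -0.14], [-0.04, 0.02, -0.08]], [0.8, [-0.16, 0.31, -0.12], [-0.04, 0.02, -0.08]], [0.8, [-0.19, 0.29, -0.11], [-0.04, 0.02, -0.07]], [0.8, [-0.22, 0.28, -0.1], [-0.04, 0.03, -0.07]], [0.8, [-0.24, 0.26, -0.09], [-0.04, 0.03, -0.08]]]
[[0.8, [-0.27, 0.23, -0.09], [-0.03, 0.03, -0.07]], [0.8, [-0.29, 0.2, -0.09], [-0.03, 0.03, -0.08]], [0.8, [-0.31, 0.17, -0.1], [-0.04, 0.02, -0.08]], [0.8, [-0.33, 0.13, -0.1], [-0.03, 0.02, -0.07]], [0.8, [-0.34, 0.1, -0.1], [-0.04, 0.03, -0.07]], [0.8, [-0.34, 0.07, -0.11], [-0.03, 0.02, -0.08]], [0.8, [-0.34, 0.04, -0.12], [-0.04, 0.03, -0.07]], [0.8, [-0.34, 0.01, -0.13], [-0.03, 0.02, -0.08]]]
[[0.8, [-0.33, -0.03, -0.15], [-0.04, 0.03, -0.07]], [0.8, [-0.32, -0.06, -0.16], [-0.03, 0.02, -0.08]], [0.8, [-0.31, -0.09, -0.18], [-0.04, 0.03, -0.07]], [0.8, [-0.29, -0.11, -0.2], [-0.03, 0.02, -0.08]]]
det (np.int32(2390), np.float64(642.3), np.float64(-280.5), np.float64(76.6), array([405., 164.]))
det (np.int32(1047), np.float64(428.7), np.float64(-262.3), np.float64(67.7), array([241.,  65.]))
```

>>> apply_moves(targets=[[0.8, [-0.02, 0.32, -0.19], [-0.03, 0.02, -0.08]], [0.8, [-0.05, 0.32, -0.17], [-0.04, 0.02, -0.08]], [0.8, [-0.09, 0.32, -0.15], [-0.04, 0.02, -0.08]], [0.8, [-0.12, 0.32, -0.14], [-0.04, 0.02, -0.08]], [0.8, [-0.16, 0.31, -0.12], [-0.04, 0.02, -0.08]], [0.8, [-0.19, 0.29, -0.11], [-0.04, 0.02, -0.07]], [0.8, [-0.22, 0.28, -0.1], [-0.04, 0.03, -0.07]], [0.8, [-0.24, 0.26, -0.09], [-0.04, 0.03, -0.08]]])

```text
t: 43.02
ee_pos: [565.9, -111.6, 168.0]
orientation: [-2.112, -0.1, 0.608]
ft_force: [-0.1, 0.4, 0.0]
width: 78.8
grasp_force: 0.0
```

>>> apply_moves(targets=[[0.8, [-0.27, 0.23, -0.09], [-0.03, 0.03, -0.07]], [0.8, [-0.29, 0.2, -0.09], [-0.03, 0.03, -0.08]], [0.8, [-0.31, 0.17, -0.1], [-0.04, 0.02, -0.08]], [0.8, [-0.33, 0.13, -0.1], [-0.03, 0.02, -0.07]], [0.8, [-0.34, 0.1, -0.1], [-0.04, 0.03, -0.07]], [0.8, [-0.34, 0.07, -0.11], [-0.03, 0.02, -0.08]], [0.8, [-0.34, 0.04, -0.12], [-0.04, 0.03, -0.07]], [0.8, [-0.34, 0.01, -0.13], [-0.03, 0.02, -0.08]]])

```text
t: 44.02
ee_pos: [472.4, -223.2, 154.1]
orientation: [-2.213, -1.044, -0.336]
ft_force: [-0.1, 0.8, 0.3]
width: 79.1
grasp_force: 0.0
```

>>> apply_moves(targets=[[0.8, [-0.33, -0.03, -0.15], [-0.04, 0.03, -0.07]], [0.8, [-0.32, -0.06, -0.16], [-0.03, 0.02, -0.08]], [0.8, [-0.31, -0.09, -0.18], [-0.04, 0.03, -0.07]], [0.8, [-0.29, -0.11, -0.2], [-0.03, 0.02, -0.08]], [0.8, [0, 0, 0], [0, 0, 0]], [0.8, [0, 0, 0], [0, 0, 0]]])

```text
t: 44.78
ee_pos: [426.7, -278.9, 147.5]
orientation: [-2.067, -1.49, -0.848]
ft_force: [-0.2, 0.2, -0.7]
width: 79.2
grasp_force: 0.0
```

```bash
python3 - <<'E'
from plan import *
o=ctrl.get_obs();print(o['ee_pos'],o['qpos'])
det()
d=img('top');img('side')
for m in ctrl.masks_of('picture1','top'): print(round(m['score'],2),m['bbox'],m['region'].sum())
s=rows(*pick(*PIC[3],back=50),0.8,v=30)
E
```

```text
[ 426.72 -278.91  147.54] [-0.98  0.6   1.73  0.6   1.4  -0.94]
det (np.int32(440), np.float64(452.4), np.float64(-202.0), np.float64(71.5), array([87., 52.]))
det (np.int32(566), np.float64(434.8), np.float64(-384.5), np.float64(91.9), array([123.,  92.]))
det (np.int32(337), np.float64(358.3), np.float64(-452.0), np.float64(162.3), array([50., 98.]))
0.86 [381.4, 133.7, 411.7, 159.4] 537
0.85 [313.7, 197.4, 343.1, 223.3] 480
0.8 [350.4, 222.0, 383.8, 242.7] 522
0.67 [255.3, 165.9, 276.3, 189.2] 375
0.63 [248.4, 135.8, 265.6, 164.0] 400
0.63 [406.6, 223.4, 432.9, 247.3] 312
0.56 [412.5, 267.3, 430.5, 288.4] 202
0.23 [149.0, 172.5, 183.4, 216.8] 1006
t 45.0 width 79.0 dist 129 ang 1 n 5 jaw 0.8
[[0.8, [-0.23, 0, 0.46], [0, 0, 0]], [0.8, [-0.23, 0, 0.46], [0, 0, 0]], [0.8, [-0.23, 0, 0.47], [0, 0, 0]], [0.8, [-0.23, 0, 0.46], [0, 0, 0]], [0.8, [-0.22, 0.01, 0.47], [-0.01, 0, 0]]]
```

>>> apply_moves(targets=[[0.8, [-0.23, 0, 0.46], [0, 0, 0]], [0.8, [-0.23, 0, 0.46], [0, 0, 0]], [0.8, [-0.23, 0, 0.47], [0, 0, 0]], [0.8, [-0.23, 0, 0.46], [0, 0, 0]], [0.8, [-0.22, 0.01, 0.47], [-0.01, 0, 0]], [0.8, [0, 0, 0], [0, 0, 0]], [0.8, [0, 0, 0], [0, 0, 0]], [0.8, [0, 0, 0], [0, 0, 0]]])

```text
t: 45.98
ee_pos: [440.1, -241.2, 26.5]
orientation: [-2.08, -1.492, -0.865]
ft_force: [-0.6, 0.1, -0.1]
width: 78.9
grasp_force: 0.0
```

```bash
python3 - <<'E'
from plan import *
o=ctrl.get_obs();print(o['ee_pos'],o['ft_force'])
det()
s=rows(*pick(*PIC[3],back=0),0.8,v=10)
E
```

```text
[ 440.1  -241.17   26.47] [-0.64  0.13 -0.09]
det (np.int32(440), np.float64(452.4), np.float64(-202.1), np.float64(71.0), array([87., 52.]))
det (np.int32(596), np.float64(408.7), np.float64(-357.9), np.float64(25.1), array([182.,  85.]))
det (np.int32(175), np.float64(254.9), np.float64(-327.1), np.float64(115.8), array([ 27., 127.]))
t 46.0 width 78.8 dist 51 ang 1 n 6 jaw 0.8
[[0.8, [0, 0, 0.17], [0, 0, 0]], [0.8, [0, 0, 0.17], [0, 0, 0]], [0.8, [0, -0.01, 0.17], [0, 0, 0]], [0.8, [0, 0, 0.17], [0, 0, 0]], [0.8, [0, -0.01, 0.17], [0, 0, 0]], [0.8, [0.01, 0, 0.18], [0.01, 0, 0]]]
```

>>> apply_moves(targets=[[0.8, [0, 0, 0.2], [0, 0, 0]], [0.8, [0, 0, 0.2], [0, 0, 0]], [0.8, [0, -0.01, 0.2], [0, 0, 0]], [0.8, [0, 0, 0.18], [0, 0, 0]], [0.8, [0, -0.01, 0.15], [0, 0, 0]], [0.8, [0.01, 0, 0.09], [0.01, 0, 0]], [0.8, [0, 0, 0], [0, 0, 0]], [0.8, [0, 0, 0], [0, 0, 0]]])

```text
t: 47.02
ee_pos: [450.8, -205.9, -10.1]
orientation: [-2.068, -1.493, -0.85]
ft_force: [0.8, -0.1, -0.2]
width: 79.0
grasp_force: 0.0
```

>>> apply_moves(targets=[[-1, [0, 0, 0], [0, 0, 0]], [-1, [0, 0, 0], [0, 0, 0]], [-1, [0, 0, 0], [0, 0, 0]], [-1, [0, 0, 0], [0, 0, 0]], [-1, [0, 0, 0], [0, 0, 0]]])

```text
t: 47.65
ee_pos: [450.7, -205.9, -10.2]
orientation: [-2.068, -1.493, -0.85]
ft_force: [0.2, -1.7, 2.1]
width: 55.0
grasp_force: 30.0
```

```bash
python3 - <<'E'
from plan import *
o=ctrl.get_obs();print(o['ee_pos'],o['width'],o['grasp_force'])
grasped(452.4,-202)
s=rows(o['ee_pos']+[0,0,190],R.from_rotvec(o['orientation']),-1,v=30)
tp,tM=put(48,60,9);print(tp)
s=rows(tp+[0,0,35],tM,-1,start=s,v=40)
E
```

```text
[ 450.69 -205.94  -10.15] 55.006565567475214 29.9826318025589
rel [ -4.28  -0.   -16.15]
t 47.6 width 55.0 dist 190 ang 0 n 7 jaw -1
[[-1, [0.38, 0, -0.38], [0, 0, 0]], [-1, [0.38, 0, -0.39], [0, 0, 0]], [-1, [0.38, 0, -0.38], [0, 0, 0]], [-1, [0.38, 0, -0.39], [0, 0, 0]], [-1, [0.39, 0, -0.38], [0, 0, 0]], [-1, [0.38, -0.01, -0.39], [0, 0, 0]], [-1, [0.39, 0, -0.38], [0, 0, 0]]]
[542.31  54.95 159.3 ]
t 47.6 width 55.0 dist 277 ang 166 n 21 jaw -1
[[-1, [0.2, 0, 0.18], [0.03, -0.03, 0.08]], [-1, [0.2, -0.01, 0.17], [0.03, -0.03, 0.08]], [-1, [0.21, -0.03, 0.16], [0.03, -0.03, 0.08]], [-1, [0.21, -0.05, 0.15], [0.03, -0.03, 0.08]], [-1, [0.21, -0.07, 0.14], [0.03, -0.03, 0.08]], [-1, [0.21, -0.09, 0.14], [0.03, -0.03, 0.08]], [-1, [0.2, -0.11, 0.13], [0.03, -0.03, 0.08]], [-1, [0.19, -0.13, 0.13], [0.03, -0.03, 0.07]]]
[[-1, [0.18, -0.14, 0.12], [0.03, -0.03, 0.08]], [-1, [0.17, -0.16, 0.12], [0.03, -0.03, 0.07]], [-1, [0.16, -0.17, 0.12], [0.03, -0.03, 0.07]], [-1, [0.14, -0.18, 0.12], [0.03, -0.03, 0.08]], [-1, [0.13, -0.19, 0.13], [0.04, -0.03, 0.07]], [-1, [0.11, -0.2, 0.13], [0.04, -0.03, 0.08]], [-1, [0.09, -0.2, 0.14], [0.03, -0.03, 0.07]], [-1, [0.08, -0.2, 0.15], [0.04, -0.03, 0.07]]]
[[-1, [0.06, -0.2, 0.16], [0.04, -0.03, 0.08]], [-1, [0.05, -0.2, 0.17], [0.03, -0.02, 0.07]], [-1, [0.03, -0.2, 0.17], [0.04, -0.03, 0.08]], [-1, [0.01, -0.19, 0.19], [0.03, -0.02, 0.07]], [-1, [0, -0.18, 0.19], [0.04, -0.03, 0.08]]]
```

>>> apply_moves(targets=[[-1, [0.2, 0, -0.2], [0, 0, 0]], [-1, [0.38, 0, -0.39], [0, 0, 0]], [-1, [0.38, 0, -0.38], [0, 0, 0]], [-1, [0.38, 0, -0.39], [0, 0, 0]], [-1, [0.39, 0, -0.38], [0, 0, 0]], [-1, [0.38, -0.01, -0.39], [0, 0, 0]], [-1, [0.39, 0, -0.38], [0, 0, 0]], [-1, [0.19, 0, -0.19], [0, 0, 0]]])

```text
t: 48.65
ee_pos: [450.9, -205.7, 182.0]
orientation: [-2.068, -1.495, -0.85]
ft_force: [0.4, -0.7, -1.1]
width: 55.5
grasp_force: 30.0
```

>>> apply_moves(targets=[[-1, [0.2, 0, 0.18], [0.03, -0.03, 0.08]], [-1, [0.2, -0.01, 0.17], [0.03, -0.03, 0.08]], [-1, [0.21, -0.03, 0.16], [0.03, -0.03, 0.08]], [-1, [0.21, -0.05, 0.15], [0.03, -0.03, 0.08]], [-1, [0.21, -0.07, 0.14], [0.03, -0.03, 0.08]], [-1, [0.21, -0.09, 0.14], [0.03, -0.03, 0.08]], [-1, [0.2, -0.11, 0.13], [0.03, -0.03, 0.08]], [-1, [0.19, -0.13, 0.13], [0.03, -0.03, 0.07]]])

```text
t: 49.65
ee_pos: [485.2, -105.1, 185.6]
orientation: [-2.311, -0.512, 0.197]
ft_force: [0.6, 0.1, -0.3]
width: 55.4
grasp_force: 30.0
```

>>> apply_moves(targets=[[-1, [0.18, -0.14, 0.12], [0.03, -0.03, 0.08]], [-1, [0.17, -0.16, 0.12], [0.03, -0.03, 0.07]], [-1, [0.16, -0.17, 0.12], [0.03, -0.03, 0.07]], [-1, [0.14, -0.18, 0.12], [0.03, -0.03, 0.08]], [-1, [0.13, -0.19, 0.13], [0.04, -0.03, 0.07]], [-1, [0.11, -0.2, 0.13], [0.04, -0.03, 0.08]], [-1, [0.09, -0.2, 0.14], [0.03, -0.03, 0.07]], [-1, [0.08, -0.2, 0.15], [0.04, -0.03, 0.07]]])

```text
t: 50.65
ee_pos: [520.2, -6.8, 191.4]
orientation: [-1.922, 0.445, 1.067]
ft_force: [0.4, 1.0, -1.1]
width: 55.4
grasp_force: 30.0
```

```bash
python3 - <<'E'
from plan import *
o=ctrl.get_obs();print(o['ee_pos'],o['width'],o['grasp_force'],o['qpos'])
tp,tM=put(48,60,9)
s=rows(tp+[0,0,35],tM,-1,v=40)
E
```

```text
[520.2   -6.76 191.39] 55.43652504873465 29.970147907733917 [-0.41  0.9   1.41  0.66  2.    1.49]
t 50.6 width 55.4 dist 66 ang 39 n 5 jaw -1
[[-1, [0.06, -0.2, 0.16], [0.04, -0.02, 0.08]], [-1, [0.05, -0.2, 0.17], [0.03, -0.03, 0.07]], [-1, [0.03, -0.19, 0.17], [0.03, -0.02, 0.08]], [-1, [0.01, -0.19, 0.18], [0.04, -0.03, 0.07]], [-1, [0, -0.18, 0.19], [0.03, -0.02, 0.08]]]
```

>>> apply_moves(targets=[[-1, [0.06, -0.2, 0.16], [0.04, -0.02, 0.08]], [-1, [0.05, -0.2, 0.17], [0.03, -0.03, 0.07]], [-1, [0.03, -0.19, 0.17], [0.03, -0.02, 0.08]], [-1, [0.01, -0.19, 0.18], [0.04, -0.03, 0.07]], [-1, [0, -0.18, 0.19], [0.03, -0.02, 0.08]], [-1, [0, 0, 0], [0, 0, 0]], [-1, [0, 0, 0], [0, 0, 0]], [-1, [0, 0, 0], [0, 0, 0]]])

```text
t: 51.65
ee_pos: [542.4, 53.9, 194.9]
orientation: [-1.467, 1.031, 1.46]
ft_force: [-1.1, 0.0, -0.5]
width: 55.4
grasp_force: 30.0
```

```bash
python3 - <<'E'
from plan import *
o=ctrl.get_obs();print(o['ee_pos'],o['qpos'])
d=img('top')
for m in ctrl.masks_of('picture1','top'): print(round(m['score'],2),m['bbox'],m['region'].sum())
s=rows(*put(48,60,9),-1,v=15)
s=rows(*put(48,30,9),-1,v=12,start=s)
s=rows(*put(48,14,8),-1,v=8,start=s)
E
```

```text
[542.42  53.95 194.94] [-0.4   0.98  1.49  0.94  2.    2.1 ]
0.76 [415.8, 267.4, 443.8, 287.3] 298
0.62 [275.5, 189.8, 301.8, 215.5] 455
0.56 [247.0, 135.0, 264.8, 161.1] 387
0.56 [257.3, 166.9, 275.4, 191.3] 376
t 51.8 width 55.1 dist 36 ang 1 n 3 jaw -1
[[-1, [0.24, 0, 0.01], [0, 0, 0]], [-1, [0.24, 0, 0.01], [0, 0, 0]], [-1, [0.23, -0.01, 0], [0, -0.01, 0]]]
t 51.8 width 55.1 dist 30 ang 1 n 3 jaw -1
[[-1, [0.14, 0, 0.14], [0, 0, 0]], [-1, [0.15, 0, 0.14], [0, 0, 0]], [-1, [0.14, 0, 0.14], [0, 0, 0]]]
t 51.8 width 55.1 dist 16 ang 1 n 3 jaw -1
[[-1, [0.08, 0, 0.07], [0, 0, 0]], [-1, [0.08, 0, 0.07], [0, 0, 0]], [-1, [0.08, -0.01, 0.07], [0, 0, 0]]]
```

>>> apply_moves(targets=[[-1, [0.24, 0, 0.01], [0, 0, 0]], [-1, [0.24, 0, 0.01], [0, 0, 0]], [-1, [0.23, -0.01, 0], [0, -0.01, 0]], [-1, [0.14, 0, 0.14], [0, 0, 0]], [-1, [0.15, 0, 0.14], [0, 0, 0]], [-1, [0.14, 0, 0.14], [0, 0, 0]], [-1, [0, 0, 0], [0, 0, 0]], [-1, [0, 0, 0], [0, 0, 0]]])

```text
t: 52.75
ee_pos: [534.9, 75.0, 138.2]
orientation: [-1.452, 1.022, 1.471]
ft_force: [0.6, -0.6, -0.6]
width: 55.3
grasp_force: 30.0
```

```bash
python3 - <<'E'
from plan import *
o=ctrl.get_obs();print(o['ee_pos'],o['width'],o['grasp_force'],o['ft_force'])
s=rows(*put(48,14,8),-1,v=8)
s=rows(*put(48,12,4),-1,v=4,start=s)
s=rows(*put(48,6,4),-1,v=4,start=s)
E
```

```text
[534.91  75.01 138.17] 55.29744127607627 29.971194863319397 [ 0.61 -0.6  -0.56]
t 52.8 width 55.3 dist 16 ang 1 n 2 jaw -1
[[-1, [0.12, 0, 0.1], [0, 0, 0]], [-1, [0.12, -0.01, 0.11], [0, 0, 0]]]
t 52.8 width 55.3 dist 5 ang 1 n 2 jaw -1
[[-1, [0.04, 0, -0.02], [0, 0, 0]], [-1, [0.05, 0, -0.01], [0, 0, 0]]]
t 52.8 width 55.3 dist 6 ang 1 n 2 jaw -1
[[-1, [0.04, 0, 0.04], [0, 0, 0]], [-1, [0.04, 0, 0.04], [0, 0, 0]]]
```

>>> apply_moves(targets=[[-1, [0.12, 0, 0.1], [0, 0, 0]], [-1, [0.12, -0.01, 0.11], [0, 0, 0]], [-1, [0.04, 0, -0.02], [0, 0, 0]], [-1, [0.05, 0, -0.01], [0, 0, 0]], [-1, [0, 0, 0], [0, 0, 0]], [-1, [0, 0, 0], [0, 0, 0]], [-1, [0, 0, 0], [0, 0, 0]]])

```text
t: 53.62
ee_pos: [532.1, 83.7, 121.6]
orientation: [-1.451, 1.023, 1.471]
ft_force: [-1.4, 0.1, -1.1]
width: 55.5
grasp_force: 30.0
```

```bash
python3 - <<'E'
from plan import *
o=ctrl.get_obs();print(o['ee_pos'],o['width'],o['grasp_force'],o['ft_force'])
s=rows(*put(48,6,3.5),-1,v=4)
E
```

```text
[532.08  83.66 121.59] 55.50102381573607 29.971140325069427 [-1.44  0.08 -1.09]
t 53.6 width 55.5 dist 6 ang 1 n 2 jaw -1
[[-1, [0.04, 0, 0.04], [0, 0, 0]], [-1, [0.05, 0, 0.04], [0, 0, 0]]]
```

>>> apply_moves(targets=[[-1, [0.04, 0, 0.04], [0, 0, 0]], [-1, [0.05, 0, 0.04], [0, 0, 0]], [-1, [0, 0, 0], [0, 0, 0]], [-1, [0, 0, 0], [0, 0, 0]]])

```text
t: 54.12
ee_pos: [530.6, 87.6, 117.0]
orientation: [-1.451, 1.023, 1.472]
ft_force: [0.7, -0.2, -1.4]
width: 55.5
grasp_force: 30.0
```

>>> apply_moves(targets=[[0.5, [0, 0, 0], [0, 0, 0]], [0.5, [0, 0, 0], [0, 0, 0]], [0.5, [0, 0, 0], [0, 0, 0]], [0.5, [0, 0, 0], [0, 0, 0]], [0.5, [0, 0, 0], [0, 0, 0]], [0.5, [0, 0, 0], [0, 0, 0]]])

```text
t: 54.88
ee_pos: [530.6, 87.5, 117.0]
orientation: [-1.451, 1.023, 1.471]
ft_force: [0.3, -0.3, 0.5]
width: 65.9
grasp_force: 0.0
```

```bash
python3 - <<'E'
from plan import *
o=ctrl.get_obs();print(o['ee_pos'],o['width'],o['ft_force'])
d=img('top')
for m in ctrl.masks_of('picture1','top'): print(round(m['score'],2),m['bbox'],m['region'].sum())
for y in(-144,-48,48): print(y,proj(d,led(-27.6,y,96.1)))
E
python3 pfrun3.py 275 210 '[535,70,100]' '[285,155,335,190]'
```

```text
[530.63  87.55 117.03] 65.9339122547637 [ 0.35 -0.26  0.47]
0.91 [411.1, 266.9, 440.8, 289.6] 516
0.76 [246.2, 135.1, 267.3, 158.3] 419
0.71 [264.4, 199.7, 288.8, 218.9] 435
0.61 [255.1, 164.6, 277.5, 192.4] 435
0.6 [383.3, 135.5, 411.8, 159.1] 448
0.54 [420.9, 224.5, 436.4, 244.2] 223
0.23 [236.0, 134.1, 294.1, 255.3] 2187
-144 [255.29 147.33]
-48 [266.04 176.7 ]
48 [276.97 206.46]
top (0.84, [264.7, 199.3, 288.7, 219.0])
side brown 736.0 [285 155] [334 189]
754.0 ledge pos [-33.68  61.57 223.79] x [0.99 0.08 0.14] y [-0.11 -0.34  0.94] z [ 0.12 -0.94 -0.32]
782.9 ledge pos [-34.8   60.88 222.93] x [ 0.15  0.98 -0.09] y [0.47 0.01 0.88] z [ 0.87 -0.17 -0.46]
822.9 ledge pos [-25.05  49.28  94.56] x [-0.13  0.98 -0.14] y [-0.76 -0.01  0.65] z [0.64 0.19 0.75]
825.1 ledge pos [-25.79  49.4   96.06] x [-0.12  0.99 -0.12] y [-0.77 -0.02  0.64] z [0.63 0.17 0.76]
```

>>> apply_moves(targets=[[0.5, [0, 0, -0.3], [0, 0, 0]], [0.5, [0, 0, -0.6], [0, 0, 0]], [0.5, [-0.2, 0, -0.8], [0, 0, 0]], [0.8, [-0.6, 0, -0.6], [0, 0, -0.05]], [0.8, [-0.6, 0, -0.2], [0, 0, -0.05]], [0.8, [0, 0, 0], [0, 0, 0]]])

```text
t: 55.88
ee_pos: [572.8, -33.2, 187.3]
orientation: [-1.499, 0.888, 1.353]
ft_force: [0.4, 0.0, -1.0]
width: 79.2
grasp_force: 0.0
```

```bash
python3 - <<'E'
from plan import *
o=ctrl.get_obs();print(o['ee_pos'],o['qpos'])
d=img('top')
for m in ctrl.masks_of('picture1','top'): print(round(m['score'],2),m['bbox'],m['region'].sum())
p,M=pick(*PIC[4],back=110)
s=rows(p+[0,0,80],M,0.8,v=40)
det()
E
```

```text
[572.85 -33.25 187.34] [-0.49  1.06  1.31  0.9   2.12  1.99]
0.94 [253.8, 166.2, 278.6, 194.5] 444
0.82 [313.9, 196.1, 343.0, 224.0] 464
0.77 [263.9, 198.0, 289.4, 220.3] 379
0.64 [245.7, 135.9, 266.0, 162.0] 393
0.5 [413.6, 273.3, 438.9, 286.1] 158
0.46 [381.5, 135.1, 405.3, 152.0] 221
t 56.0 width 79.1 dist 426 ang 175 n 22 jaw 0.8
[[0.8, [0, 0.21, -0.32], [-0.03, -0.01, -0.08]], [0.8, [-0.03, 0.23, -0.31], [-0.03, -0.01, -0.08]], [0.8, [-0.07, 0.23, -0.3], [-0.03, -0.01, -0.08]], [0.8, [-0.1, 0.24, -0.29], [-0.03, -0.01, -0.08]], [0.8, [-0.14, 0.24, -0.28], [-0.03, -0.01, -0.08]], [0.8, [-0.17, 0.23, -0.26], [-0.03, -0.01, -0.08]], [0.8, [-0.2, 0.22, -0.25], [-0.03, -0.01, -0.08]], [0.8, [-0.23, 0.2, -0.24], [-0.04, -0.01, -0.08]]]
[[0.8, [-0.26, 0.18, -0.22], [-0.04, -0.01, -0.08]], [0.8, [-0.28, 0.16, -0.2], [-0.03, -0.01, -0.08]], [0.8, [-0.31, 0.14, -0.19], [-0.04, -0.01, -0.08]], [0.8, [-0.32, 0.11, -0.18], [-0.04, -0.01, -0.08]], [0.8, [-0.34, 0.08, -0.17], [-0.03, -0.01, -0.08]], [0.8, [-0.35, 0.04, -0.16], [-0.04, -0.01, -0.08]], [0.8, [-0.36, 0.01, -0.15], [-0.04, -0.01, -0.08]], [0.8, [-0.36, -0.03, -0.15], [-0.03, -0.01, -0.08]]]
[[0.8, [-0.35, -0.06, -0.15], [-0.04, -0.01, -0.08]], [0.8, [-0.34, -0.1, -0.15], [-0.04, -0.01, -0.08]], [0.8, [-0.33, -0.13, -0.15], [-0.03, 0, -0.08]], [0.8, [-0.31, -0.17, -0.15], [-0.04, -0.01, -0.09]], [0.8, [-0.29, -0.2, -0.16], [-0.03, 0, -0.08]], [0.8, [-0.27, -0.23, -0.17], [-0.04, -0.01, -0.09]]]
det (np.int32(2863), np.float64(587.4), np.float64(-337.6), np.float64(62.0), array([326., 236.]))
det (np.int32(380), np.float64(668.1), np.float64(-220.8), np.float64(53.7), array([66., 64.]))
det (np.int32(1076), np.float64(374.0), np.float64(-320.0), np.float64(62.1), array([256.,  65.]))
```

>>> apply_moves(targets=[[0.8, [0, 0.21, -0.32], [-0.03, -0.01, -0.08]], [0.8, [-0.03, 0.23, -0.31], [-0.03, -0.01, -0.08]], [0.8, [-0.07, 0.23, -0.3], [-0.03, -0.01, -0.08]], [0.8, [-0.1, 0.24, -0.29], [-0.03, -0.01, -0.08]], [0.8, [-0.14, 0.24, -0.28], [-0.03, -0.01, -0.08]], [0.8, [-0.17, 0.23, -0.26], [-0.03, -0.01, -0.08]], [0.8, [-0.2, 0.22, -0.25], [-0.03, -0.01, -0.08]], [0.8, [-0.23, 0.2, -0.24], [-0.04, -0.01, -0.08]]])

```text
t: 57.02
ee_pos: [535.9, -181.4, 169.8]
orientation: [-1.751, -0.264, 0.842]
ft_force: [-0.4, -0.2, -0.3]
width: 79.4
grasp_force: 0.0
```

>>> apply_moves(targets=[[0.8, [-0.26, 0.18, -0.22], [-0.04, -0.01, -0.08]], [0.8, [-0.28, 0.16, -0.2], [-0.03, -0.01, -0.08]], [0.8, [-0.31, 0.14, -0.19], [-0.04, -0.01, -0.08]], [0.8, [-0.32, 0.11, -0.18], [-0.04, -0.01, -0.08]], [0.8, [-0.34, 0.08, -0.17], [-0.03, -0.01, -0.08]], [0.8, [-0.35, 0.04, -0.16], [-0.04, -0.01, -0.08]], [0.8, [-0.36, 0.01, -0.15], [-0.04, -0.01, -0.08]], [0.8, [-0.36, -0.03, -0.15], [-0.03, -0.01, -0.08]]])

```text
t: 58.02
ee_pos: [501.3, -331.4, 156.7]
orientation: [-1.653, -1.37, 0.142]
ft_force: [0.2, 0.7, -0.3]
width: 79.3
grasp_force: 0.0
```

>>> apply_moves(targets=[[0.8, [-0.35, -0.06, -0.15], [-0.04, -0.01, -0.08]], [0.8, [-0.34, -0.1, -0.15], [-0.04, -0.01, -0.08]], [0.8, [-0.33, -0.13, -0.15], [-0.03, 0, -0.08]], [0.8, [-0.31, -0.17, -0.15], [-0.04, -0.01, -0.09]], [0.8, [-0.29, -0.2, -0.16], [-0.03, 0, -0.08]], [0.8, [-0.27, -0.23, -0.17], [-0.04, -0.01, -0.09]], [0.8, [0, 0, 0], [0, 0, 0]], [0.8, [0, 0, 0], [0, 0, 0]]])

```text
t: 59.02
ee_pos: [476.1, -443.2, 147.0]
orientation: [-1.258, -2.073, -0.519]
ft_force: [0.2, 0.2, -1.2]
width: 79.1
grasp_force: 0.0
```

```bash
python3 - <<'E'
from plan import *
o=ctrl.get_obs();print(o['ee_pos'],o['qpos'])
det()
s=rows(*pick(*PIC[4],back=50),0.8,v=30)
E
```

```text
[ 476.12 -443.17  146.98] [-0.85  0.95  1.    0.18  1.95 -1.33]
det (np.int32(447), np.float64(437.6), np.float64(-371.6), np.float64(117.5), array([54., 88.]))
det (np.int32(1046), np.float64(301.0), np.float64(-280.6), np.float64(117.3), array([ 81., 284.]))
t 59.1 width 79.0 dist 128 ang 0 n 5 jaw 0.8
[[0.8, [-0.22, -0.01, 0.46], [0, 0, 0]], [0.8, [-0.23, -0.01, 0.46], [0, 0, 0]], [0.8, [-0.22, 0, 0.46], [0, 0, 0]], [0.8, [-0.23, -0.01, 0.47], [0, 0, 0]], [0.8, [-0.22, 0, 0.46], [0, 0, 0]]]
```

>>> apply_moves(targets=[[0.8, [-0.22, -0.01, 0.46], [0, 0, 0]], [0.8, [-0.23, -0.01, 0.46], [0, 0, 0]], [0.8, [-0.22, 0, 0.46], [0, 0, 0]], [0.8, [-0.23, -0.01, 0.47], [0, 0, 0]], [0.8, [-0.22, 0, 0.46], [0, 0, 0]], [0.8, [0, 0, 0], [0, 0, 0]], [0.8, [0, 0, 0], [0, 0, 0]], [0.8, [0, 0, 0], [0, 0, 0]]])

```text
t: 60.08
ee_pos: [457.0, -408.8, 27.5]
orientation: [-1.259, -2.079, -0.52]
ft_force: [0.1, -1.0, -0.2]
width: 78.9
grasp_force: 0.0
```

```bash
python3 - <<'E'
from plan import *
o=ctrl.get_obs();print(o['ee_pos'],o['ft_force'])
det()
s=rows(*pick(*PIC[4],back=0),0.8,v=10)
E
```

```text
[ 457.03 -408.85   27.46] [ 0.07 -1.   -0.18]
det (np.int32(1297), np.float64(350.5), np.float64(-284.1), np.float64(133.7), array([ 86., 352.]))
t 60.1 width 78.9 dist 53 ang 1 n 6 jaw 0.8
[[0.8, [0, 0, 0.18], [0, 0, 0]], [0.8, [0, 0, 0.18], [0, 0, 0]], [0.8, [0, 0, 0.17], [0, 0, 0]], [0.8, [0, 0, 0.18], [0, 0, 0]], [0.8, [0.01, 0, 0.17], [0, 0, 0]], [0.8, [0, 0, 0.18], [0, 0.01, 0]]]
```

>>> apply_moves(targets=[[0.8, [0, 0, 0.2], [0, 0, 0]], [0.8, [0, 0, 0.2], [0, 0, 0]], [0.8, [0, 0, 0.2], [0, 0, 0]], [0.8, [0, 0, 0.19], [0, 0, 0]], [0.8, [0.01, 0, 0.16], [0, 0, 0]], [0.8, [0, 0, 0.11], [0, 0, 0]], [0.8, [0, 0, 0], [0, 0, 0]], [0.8, [0, 0, 0], [0, 0, 0]]])

```text
t: 61.12
ee_pos: [439.2, -375.1, -10.9]
orientation: [-1.258, -2.077, -0.521]
ft_force: [1.0, -0.0, 0.3]
width: 78.7
grasp_force: 0.0
```

>>> apply_moves(targets=[[-1, [0, 0, 0], [0, 0, 0]], [-1, [0, 0, 0], [0, 0, 0]], [-1, [0, 0, 0], [0, 0, 0]], [-1, [0, 0, 0], [0, 0, 0]], [-1, [0, 0, 0], [0, 0, 0]]])

```text
t: 61.75
ee_pos: [439.1, -375.0, -11.0]
orientation: [-1.258, -2.077, -0.521]
ft_force: [0.6, 0.1, -0.4]
width: 55.1
grasp_force: 30.0
```

```bash
python3 - <<'E'
from plan import *
o=ctrl.get_obs();print(o['ee_pos'],o['width'],o['grasp_force'])
grasped(437.6,-371.6)
s=rows(o['ee_pos']+[0,0,190],R.from_rotvec(o['orientation']),-1,v=30)
tp,tM=put(143,60,9);print(tp)
s=rows(tp+[0,0,35],tM,-1,start=s,v=40)
E
```

```text
[ 439.12 -374.99  -10.97] 55.134616837691894 30.00042289495468
rel [ -3.71  -0.   -16.97]
t 61.8 width 55.1 dist 190 ang 0 n 7 jaw -1
[[-1, [0.38, 0, -0.39], [0, 0, 0]], [-1, [0.38, 0, -0.39], [0, 0, 0]], [-1, [0.38, 0, -0.39], [0, 0, 0]], [-1, [0.38, 0, -0.38], [0, 0, 0]], [-1, [0.38, 0.01, -0.39], [0, 0, 0]], [-1, [0.38, 0, -0.38], [0, 0, 0]], [-1, [0.39, 0.01, -0.39], [0, 0, 0]]]
[452.49  24.01 159.48]
t 61.8 width 55.1 dist 399 ang 177 n 23 jaw -1
[[-1, [0.22, 0.17, 0.2], [-0.03, -0.01, -0.08]], [-1, [0.21, 0.19, 0.21], [-0.03, -0.01, -0.08]], [-1, [0.18, 0.2, 0.21], [-0.03, -0.01, -0.08]], [-1, [0.16, 0.21, 0.22], [-0.03, -0.01, -0.08]], [-1, [0.14, 0.22, 0.23], [-0.03, -0.01, -0.08]], [-1, [0.11, 0.23, 0.24], [-0.03, -0.01, -0.08]], [-1, [0.09, 0.23, 0.25], [-0.03, -0.01, -0.08]], [-1, [0.06, 0.23, 0.26], [-0.04, -0.01, -0.08]]]
[[-1, [0.04, 0.21, 0.27], [-0.04, -0.01, -0.08]], [-1, [0.02, 0.2, 0.28], [-0.04, -0.01, -0.08]], [-1, [0, 0.18, 0.29], [-0.04, -0.01, -0.08]], [-1, [-0.02, 0.16, 0.31], [-0.03, -0.01, -0.08]], [-1, [-0.03, 0.15, 0.31], [-0.04, -0.01, -0.08]], [-1, [-0.05, 0.12, 0.32], [-0.04, -0.01, -0.08]], [-1, [-0.05, 0.09, 0.33], [-0.04, 0, -0.07]], [-1, [-0.06, 0.07, 0.34], [-0.03, 0, -0.08]]]
[[-1, [-0.07, 0.04, 0.34], [-0.03, -0.01, -0.07]], [-1, [-0.07, 0.02, 0.34], [-0.04, -0.01, -0.08]], [-1, [-0.06, -0.01, 0.34], [-0.04, 0, -0.07]], [-1, [-0.06, -0.04, 0.34], [-0.03, 0, -0.08]], [-1, [-0.06, -0.06, 0.34], [-0.03, -0.01, -0.07]], [-1, [-0.04, -0.08, 0.34], [-0.04, -0.01, -0.08]], [-1, [-0.03, -0.11, 0.33], [-0.03, 0, -0.07]]]
```

>>> apply_moves(targets=[[-1, [0.2, 0, -0.2], [0, 0, 0]], [-1, [0.38, 0, -0.39], [0, 0, 0]], [-1, [0.38, 0, -0.39], [0, 0, 0]], [-1, [0.38, 0, -0.38], [0, 0, 0]], [-1, [0.38, 0.01, -0.39], [0, 0, 0]], [-1, [0.38, 0, -0.38], [0, 0, 0]], [-1, [0.39, 0.01, -0.39], [0, 0, 0]], [-1, [0.2, 0, -0.2], [0, 0, 0]]])

```text
t: 62.75
ee_pos: [439.3, -374.8, 182.4]
orientation: [-1.259, -2.079, -0.52]
ft_force: [-0.0, 0.6, -1.5]
width: 55.2
grasp_force: 30.0
```

```bash
python3 - <<'E'
from plan import *
o=ctrl.get_obs();print(o['ee_pos'],o['width'],o['grasp_force'])
tp,tM=put(143,60,9)
M=R.from_rotvec(o['orientation'])*R.from_euler('z',64.8,degrees=True)
s=rows(o['ee_pos']+(tp+[0,0,35]-o['ee_pos'])*.36,M,-1,n=8)
s=rows(tp+[0,0,35],tM,-1,start=s,v=40)
E
```

```text
[ 439.34 -374.84  182.45] 55.2359053157848 29.994021356105804
t 62.8 width 55.2 dist 144 ang 65 n 8 jaw -1
[[-1, [0.23, 0.18, 0.21], [0, 0, 0.09]], [-1, [0.25, 0.14, 0.21], [0, 0, 0.09]], [-1, [0.27, 0.1, 0.21], [0, 0, 0.09]], [-1, [0.28, 0.07, 0.21], [0, 0, 0.09]], [-1, [0.29, 0.02, 0.21], [0, 0, 0.09]], [-1, [0.29, -0.01, 0.22], [0, 0, 0.09]], [-1, [0.29, -0.06, 0.21], [0, 0, 0.09]], [-1, [0.27, -0.1, 0.22], [0, 0, 0.09]]]
t 62.8 width 55.2 dist 255 ang 124 n 16 jaw -1
[[-1, [0.23, -0.12, 0.19], [0.04, -0.02, 0.08]], [-1, [0.22, -0.13, 0.19], [0.04, -0.01, 0.08]], [-1, [0.2, -0.15, 0.19], [0.03, -0.01, 0.08]], [-1, [0.19, -0.16, 0.2], [0.03, -0.02, 0.08]], [-1, [0.17, -0.18, 0.2], [0.04, -0.02, 0.08]], [-1, [0.16, -0.19, 0.21], [0.04, -0.01, 0.08]], [-1, [0.14, -0.19, 0.22], [0.03, -0.02, 0.08]], [-1, [0.12, -0.2, 0.22], [0.03, -0.02, 0.07]]]
[[-1, [0.1, -0.2, 0.23], [0.04, -0.01, 0.07]], [-1, [0.09, -0.19, 0.24], [0.04, -0.01, 0.08]], [-1, [0.06, -0.19, 0.25], [0.03, -0.02, 0.08]], [-1, [0.05, -0.18, 0.26], [0.03, -0.01, 0.07]], [-1, [0.03, -0.17, 0.26], [0.04, -0.02, 0.08]], [-1, [0.02, -0.16, 0.27], [0.03, -0.02, 0.07]], [-1, [0.02, -0.15, 0.28], [0.04, -0.01, 0.08]], [-1, [0, -0.14, 0.29], [0.03, -0.02, 0.07]]]
```

>>> apply_moves(targets=[[-1, [0.23, 0.18, 0.21], [0, 0, 0.09]], [-1, [0.25, 0.14, 0.21], [0, 0, 0.09]], [-1, [0.27, 0.1, 0.21], [0, 0, 0.09]], [-1, [0.28, 0.07, 0.21], [0, 0, 0.09]], [-1, [0.29, 0.02, 0.21], [0, 0, 0.09]], [-1, [0.29, -0.01, 0.22], [0, 0, 0.09]], [-1, [0.29, -0.06, 0.21], [0, 0, 0.09]], [-1, [0.27, -0.1, 0.22], [0, 0, 0.09]]])

```text
t: 63.75
ee_pos: [443.2, -230.1, 184.8]
orientation: [-2.119, -1.046, 0.017]
ft_force: [-0.7, 0.1, -0.2]
width: 55.6
grasp_force: 30.0
```

>>> apply_moves(targets=[[-1, [0.23, -0.12, 0.19], [0.04, -0.02, 0.08]], [-1, [0.22, -0.13, 0.19], [0.04, -0.01, 0.08]], [-1, [0.2, -0.15, 0.19], [0.03, -0.01, 0.08]], [-1, [0.19, -0.16, 0.2], [0.03, -0.02, 0.08]], [-1, [0.17, -0.18, 0.2], [0.04, -0.02, 0.08]], [-1, [0.16, -0.19, 0.21], [0.04, -0.01, 0.08]], [-1, [0.14, -0.19, 0.22], [0.03, -0.02, 0.08]], [-1, [0.12, -0.2, 0.22], [0.03, -0.02, 0.07]]])

```text
t: 64.75
ee_pos: [448.2, -102.5, 188.7]
orientation: [-2.016, 0.008, 0.871]
ft_force: [-0.1, -0.4, -0.5]
width: 55.6
grasp_force: 30.0
```

```bash
python3 - <<'E'
from plan import *
o=ctrl.get_obs();print(o['ee_pos'],o['width'],o['grasp_force'],o['qpos'])
tp,tM=put(143,60,9)
s=rows(tp+[0,0,35],tM,-1,n=8)
E
```

```text
[ 448.2  -102.47  188.75] 55.58906569109938 29.995062947273254 [-0.52  0.85  1.45  0.41  2.01  0.99]
t 64.8 width 55.6 dist 127 ang 60 n 8 jaw -1
[[-1, [0.1, -0.2, 0.23], [0.04, -0.01, 0.07]], [-1, [0.08, -0.19, 0.24], [0.03, -0.01, 0.08]], [-1, [0.06, -0.19, 0.24], [0.04, -0.02, 0.07]], [-1, [0.05, -0.18, 0.25], [0.03, -0.01, 0.08]], [-1, [0.03, -0.18, 0.26], [0.04, -0.02, 0.07]], [-1, [0.02, -0.16, 0.27], [0.03, -0.01, 0.08]], [-1, [0, -0.15, 0.28], [0.04, -0.02, 0.07]], [-1, [0, -0.14, 0.29], [0.03, -0.01, 0.08]]]
```

>>> apply_moves(targets=[[-1, [0.1, -0.2, 0.23], [0.04, -0.01, 0.07]], [-1, [0.08, -0.19, 0.24], [0.03, -0.01, 0.08]], [-1, [0.06, -0.19, 0.24], [0.04, -0.02, 0.07]], [-1, [0.05, -0.18, 0.25], [0.03, -0.01, 0.08]], [-1, [0.03, -0.18, 0.26], [0.04, -0.02, 0.07]], [-1, [0.02, -0.16, 0.27], [0.03, -0.01, 0.08]], [-1, [0, -0.15, 0.28], [0.04, -0.02, 0.07]], [-1, [0, -0.14, 0.29], [0.03, -0.01, 0.08]]])

```text
t: 65.75
ee_pos: [452.4, 23.9, 194.3]
orientation: [-1.458, 1.021, 1.459]
ft_force: [-0.3, -0.4, -1.7]
width: 55.6
grasp_force: 30.0
```

>>> apply_moves(targets=[[-1, [0, 0, 0], [0, 0, 0]], [-1, [0, 0, 0], [0, 0, 0]], [-1, [0, 0, 0], [0, 0, 0]]])

```text
t: 66.12
ee_pos: [453.0, 23.0, 194.6]
orientation: [-1.464, 1.015, 1.454]
ft_force: [0.6, -0.8, -0.5]
width: 55.7
grasp_force: 30.0
```

```bash
python3 - <<'E'
from plan import *
o=ctrl.get_obs();print(o['ee_pos'],o['qpos'],o['grasp_force'])
d=img('top')
for m in ctrl.masks_of('picture1','top'): print(round(m['score'],2),m['bbox'],m['region'].sum())
s=rows(*put(143,60,9),-1,v=15)
s=rows(*put(143,30,9),-1,v=12,start=s)
E
```

```text
[452.95  22.98 194.59] [-0.5   0.93  1.66  0.8   1.98  1.95] 29.997918605804443
0.75 [245.2, 134.1, 267.0, 162.2] 387
0.71 [255.4, 165.5, 276.3, 193.3] 439
0.63 [283.8, 220.5, 313.8, 246.2] 495
0.51 [316.7, 203.2, 340.1, 223.2] 227
0.34 [298.5, 116.3, 331.0, 148.4] 874
t 66.2 width 55.3 dist 35 ang 1 n 3 jaw -1
[[-1, [0.23, 0, 0.01], [0, 0, 0]], [-1, [0.24, 0, 0], [0, 0, 0]], [-1, [0.23, 0.01, 0.01], [0, 0, 0]]]
t 66.2 width 55.3 dist 30 ang 1 n 3 jaw -1
[[-1, [0.14, 0, 0.14], [0, 0, 0]], [-1, [0.14, 0, 0.14], [0, 0, 0]], [-1, [0.15, 0, 0.14], [0, 0, 0]]]
```

>>> apply_moves(targets=[[-1, [0.23, 0, 0.01], [0, 0, 0]], [-1, [0.24, 0, 0], [0, 0, 0]], [-1, [0.23, 0.01, 0.01], [0, 0, 0]], [-1, [0.14, 0, 0.14], [0, 0, 0]], [-1, [0.14, 0, 0.14], [0, 0, 0]], [-1, [0.15, 0, 0.14], [0, 0, 0]], [-1, [0, 0, 0], [0, 0, 0]], [-1, [0, 0, 0], [0, 0, 0]]])

```text
t: 67.22
ee_pos: [445.0, 44.2, 138.2]
orientation: [-1.462, 1.017, 1.456]
ft_force: [-0.5, -0.2, -0.5]
width: 55.6
grasp_force: 30.0
```

```bash
python3 - <<'E'
from plan import *
o=ctrl.get_obs();print(o['ee_pos'],o['width'],o['grasp_force'],o['ft_force'])
d=img('top')
for m in ctrl.masks_of('picture1','top'): print(round(m['score'],2),m['bbox'],m['region'].sum())
s=rows(*put(143,14,8),-1,v=8)
s=rows(*put(143,12,4),-1,v=4,start=s)
E
```

```text
[445.02  44.16 138.22] 55.56745115913712 29.998027682304382 [-0.45 -0.21 -0.51]
0.85 [248.1, 135.9, 267.9, 161.6] 397
0.84 [278.6, 224.3, 305.4, 249.5] 439
0.78 [262.3, 196.7, 287.9, 219.4] 442
0.74 [379.8, 136.1, 410.8, 157.2] 502
0.6 [255.6, 166.6, 277.8, 191.3] 420
0.56 [316.8, 197.1, 340.0, 226.2] 162
0.55 [410.7, 280.2, 441.8, 288.3] 53
t 67.3 width 55.8 dist 16 ang 1 n 2 jaw -1
[[-1, [0.12, 0, 0.1], [0, 0, 0]], [-1, [0.12, 0, 0.11], [0, 0, 0]]]
t 67.3 width 55.8 dist 5 ang 1 n 2 jaw -1
[[-1, [0.04, 0, -0.01], [0, 0, 0]], [-1, [0.05, 0, -0.02], [0, 0, 0]]]
```

>>> apply_moves(targets=[[-1, [0.12, 0, 0.1], [0, 0, 0]], [-1, [0.12, 0, 0.11], [0, 0, 0]], [-1, [0.04, 0, -0.01], [0, 0, 0]], [-1, [0.05, 0, -0.02], [0, 0, 0]], [-1, [0, 0, 0], [0, 0, 0]], [-1, [0, 0, 0], [0, 0, 0]], [-1, [0, 0, 0], [0, 0, 0]]])

```text
t: 68.2
ee_pos: [442.0, 52.7, 121.7]
orientation: [-1.462, 1.017, 1.456]
ft_force: [-0.8, -0.1, -0.8]
width: 55.7
grasp_force: 30.0
```

```bash
python3 - <<'E'
from plan import *
o=ctrl.get_obs();print(o['ee_pos'],o['width'],o['grasp_force'],o['ft_force'])
s=rows(*put(143,6,3.5),-1,v=4)
E
```

```text
[442.02  52.65 121.66] 55.72272429520085 29.997991919517517 [-0.78 -0.14 -0.82]
t 68.2 width 55.7 dist 6 ang 1 n 2 jaw -1
[[-1, [0.04, 0, 0.04], [0, 0, 0]], [-1, [0.05, 0, 0.04], [0, 0, 0]]]
```

>>> apply_moves(targets=[[-1, [0.04, 0, 0.04], [0, 0, 0]], [-1, [0.05, 0, 0.04], [0, 0, 0]], [-1, [0, 0, 0], [0, 0, 0]], [-1, [0, 0, 0], [0, 0, 0]]])

```text
t: 68.7
ee_pos: [440.6, 56.5, 117.1]
orientation: [-1.462, 1.017, 1.456]
ft_force: [-0.1, -0.2, -0.8]
width: 55.5
grasp_force: 30.0
```

>>> apply_moves(targets=[[0.5, [0, 0, 0], [0, 0, 0]], [0.5, [0, 0, 0], [0, 0, 0]], [0.5, [0, 0, 0], [0, 0, 0]], [0.5, [0, 0, 0], [0, 0, 0]], [0.5, [0, 0, 0], [0, 0, 0]], [0.5, [0, 0, 0], [0, 0, 0]]])

```text
t: 69.45
ee_pos: [440.6, 56.5, 117.1]
orientation: [-1.462, 1.017, 1.456]
ft_force: [0.9, -0.2, -0.7]
width: 66.0
grasp_force: 0.0
```

>>> apply_moves(targets=[[0.5, [0, 0, -0.3], [0, 0, 0]], [0.5, [0, 0, -0.6], [0, 0, 0]], [0.5, [-0.2, 0, -0.8], [0, 0, 0]], [0.8, [-0.6, 0, -0.6], [0, 0, -0.05]], [0.8, [-0.6, 0, -0.6], [0, 0, -0.05]], [0.8, [-0.6, 0, -0.6], [0, 0, 0]], [0.8, [0, 0, 0], [0, 0, 0]], [0.8, [0, 0, 0], [0, 0, 0]]])

```text
t: 70.45
ee_pos: [492.6, -110.5, 215.6]
orientation: [-1.506, 0.882, 1.344]
ft_force: [-0.3, -0.4, -1.2]
width: 79.1
grasp_force: 0.0
```

```bash
python3 - <<'E'
from plan import *
o=ctrl.get_obs();print(o['ee_pos'],o['qpos'])
d=img('top');e=img('side')
for m in ctrl.masks_of('picture1','top'): print(round(m['score'],2),m['bbox'],m['region'].sum())
for y in(-144,-48,48,143): print(y,proj(d,led(-27.6,y,96.1)))
A=cv2.resize(d['pixels'][128:265,225:315],None,fx=4,fy=4,interpolation=cv2.INTER_CUBIC)
B=cv2.resize(e['pixels'][135:205,275:385],None,fx=4,fy=4,interpolation=cv2.INTER_CUBIC)
Z=np.zeros((548,800,3),np.uint8);Z[:548,:360]=A;Z[:280,360:800]=B;cv2.imwrite('pics/fin.png',Z)
E
```

```text
[ 492.56 -110.54  215.55] [-0.63  0.99  1.4   0.75  2.17  1.89]
0.85 [381.8, 134.2, 409.8, 156.5] 483
0.74 [254.9, 164.2, 276.9, 192.5] 440
0.65 [265.8, 199.8, 287.3, 223.5] 438
0.58 [248.6, 133.2, 265.9, 162.7] 400
0.58 [272.4, 225.8, 300.6, 249.7] 480
-144 [255.29 147.33]
-48 [266.04 176.7 ]
48 [276.97 206.46]
143 [287.95 236.23]
```

View pics/fin.png

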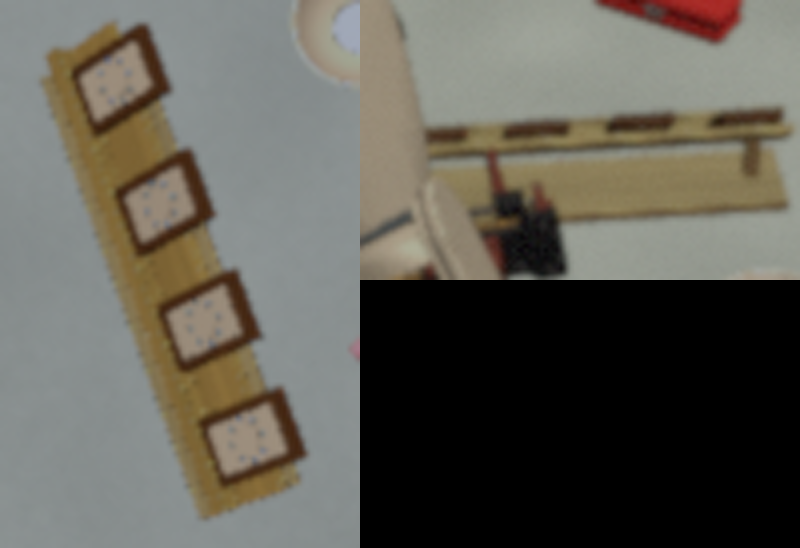

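The picture shows all four tiles face out and evenly spaced in the ledge. Their centres are near (257,148), (266,178), (277,211) and (287,238) in the top view, and the gripper is clear.

```bash
python3 -c "
from workcell import ctrl
print(ctrl.close_job())"
```

```text
the job is handed in; nothing more can be done
None
```

I handed the job in with all four framed tiles standing face-out in the ledge, side by side with none over the ends; the first slipped from the grip on the way in but slid into place, and the hand-in returned no verdict.

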